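# Clamp a trolley caster in the bench jig and bring its tyre valve to the top

### The arm

A 6-joint arm with a two-finger parallel gripper is mounted at the origin on the work surface. World frame = base frame: x ahead of the robot, y to its left, z up, the work surface at z = 0. Lengths are in m, angles in rad, forces in N, time in s.
With the tool pointing down it reaches from about 0.25 to 0.775 m from the base axis. Payload 8.9 kg.
Tool frame: the origin (TCP) lies at the very end of the fingers, on their centre line; the grasp point (between the pads) lies 19 mm behind it; z points along the fingers, y is the direction in which the jaws open and shut (so a half turn about z gives the same grasp; the last joint's range is limited). The gripper opens to 85 mm and grips with 20 to 120 N. Pads are 22 mm wide; open, the fingers measure 114 mm over their backs; the gripper's body (76 mm by 85 mm) begins 54 mm behind the grasp point. The pads swing forward as they close: fully open they stand 13 mm farther back than shut.
Start: joints at [1.048, 0.291, -0.153, 1.127, 0, 1.431], TCP at [0.197, 0.487, 0.231] pointing down, gripper open.
Joint ranges: [-2.52, 2.52], [-0.91, 1.74], [-1.3, 1.37], [-1.96, 2.02], [-1.52, 1.47], [-3.14, 3.14]. Speed limits (rad/s): [2.22, 2.22, 2.79, 3.14, 3.14, 3.14].

### API

Orientations are given as a 3x3 rotation matrix whose columns are the frame's x, y, z axes.
In Python, from cell import manip, optics, job gives the robot as it stands.
- The arm moves only by the tool step_arm, never from a script. Its argument "series" is a list of rows, each a list of 7 numbers: the opening, from 0 (shut) to 1 (fully open), then the shift along the tool's x, y, z in cm, then the turn, a rotation vector about the tool's x, y, z in degrees. A call has exactly 5 rows; each row shifts and turns the pose as measured when the row begins, along the tool's axes as they then stand; what a row does not reach is not made up. A row lasts 1/8 s, in which the tool goes at most 62.5 mm and 10.7 degrees, less where a joint would pass 70% of its speed; a pose out of reach is approached as far as the arm can. A call with a gripper value outside its range is refused whole. The fingers move at their own pace and stop on an object; "force" is the grip in N (left out, the last holds). Time passes only in rows, so rows that do not move let the fingers close, or fill a call up. It gives the time, the measured TCP pose, the force and the opening at its end, in the units of the state.
- manip.get_obs(): the state, without advancing time (a new reading comes with each control period).
- optics.read_camera(name): name is "scene" or "top" or "wrist"; returns (picture, depth): 480x640x3 uint8, blue, green, red; 480x640 float32, m along the optical axis (not along the pixel's ray), 0 where there is no reading.
- optics.calibration(name): a dict with "fx", "fy", "cx", "cy" (pixels), "R" (3x3) and "t" (3): a world point X has camera coordinates R X + t. Camera axes: x right, y down, z forward; pixel columns grow to the right and rows downward; lengths in m; the calibration is good to about 2 mm. The wrist camera is an equidistant fisheye: a pixel r from the principal point sees the ray r / f radians off the axis. A picture is of the moment at which its call begins: read the wrist's pose just before it. calibration takes no time and is no camera call; for the wrist camera it gives the pose at the moment of the call.
- job.job_done(): hands the job in, once; it reports no verdict.
The state is a dict: "time": time; "joint_pos": joint angles; "qd": joint speeds; "joint_torque": joint torques, N m; "tcp_pos": TCP position; "eef_rot": TCP orientation; "force": force on the tool from outside, world axes, zero at the start; "torque": the same for the moment, N m; "finger_gap": finger opening in m.
Only numpy, scipy, OpenCV 4.12 (cv2) and the standard library are available. Lean on these libraries where they do the work, as an engineer would, in place of code of your own. Each camera call takes 0.05 s, during which the arm holds its last target.

### The job

The door trolley's big pneumatic caster has a soft tyre: get it ready for pumping. Without tipping it over, set it down with its base plate flat in the pocket of the plywood jig, tyre valve on the side away from the toggle clamp, and push the clamp handle down until it locks over the plate. Then turn the wheel until the valve is at the top, let go, and leave the other things on the bench where they are.

Things in the scene. Friction and masses are not known exactly. Their poses are not given: they have to be found in the camera images.
- caster: rigid pneumatic caster, about 0.8 kg, standing wheel up on its steel plate, 110 x 140 x 5 mm (x, y). Two fork legs, outer faces at y = +-42, 34 mm wide in x, reach 117 mm up. Origin: centre of the plate's underside; z up; the valve is on its -y side. Liftable by the tyre, pinched across its width from above. In the jig its axes lie parallel to the jig's, same way round.
- axle (a point): centre of the caster's wheel, on the axle (along the caster's y), 100 mm above the plate's underside. Rubber tyre 150 mm in diameter, 45 mm wide: sidewalls at y = +-22.5 mm inside 60 mm radius, rounded tread outside; its top is 175 mm above the plate's underside. Axes: those of the caster.
- caster_wheel (a joint): turn of the wheel about the caster's +y, rad: 0 = valve at the top; growing values carry the valve from the top towards the caster's +x. Turns endlessly against light friction (0.06 N m), stays where it is left. At the start the valve is down between the fork legs, at least 95 degrees from the top.
- valve (a point): outer end of the tyre valve: a short stem with a bare metal cap 12 mm thick that sticks out sideways (-y of the caster) 34 mm from the axle; its end is 35.5 mm from the wheel's middle plane, 13 mm beyond the sidewall. Its axes turn with the wheel: z points from the axle through the valve towards the tread.
- jig: plywood board screwed to the bench, 190 x 280 x 18 mm (x -95 to 95, y -105 to 175), with a pocket 118 x 148 mm (x, y) for the plate between wooden stop strips 10 mm high, bevelled 45 degrees inwards; its floor is the board's top, 18 mm above the bench. Origin: on the bench under the pocket's centre; z up. The toggle clamp stands on the +y side, its arm's pivot 110 mm from the pocket's centre.
- clamp_handle (a joint): toggle clamp handle, rad: 0 = open (handle up at 63 degrees from level, arm swung up clear of the pocket), 1.1 = locked (handle level towards the jig's +y, arm down on the plate). Sprung over centre: takes about 5 N at the grip, springs back open if let go before 0.8, snaps home beyond it. Pivot at (0, 134, 46) mm in the jig's frame, axis along the jig's x.
- clamp_grip (a point): point on the upper side of the clamp handle's black grip (20 mm wide, 16 mm thick, 75 mm long), 85 mm from the handle's pivot; when locked it is at (0, 219, 60) mm in the jig's frame.
- hinge_butt: bystander: brass butt hinge lying open, 90 x 100 x 11 mm; origin: centre of its underside
- tape_measure: bystander: tape measure, 75 x 38 x 66 mm; origin: centre of its underside
- screwdriver: bystander: screwdriver about 200 mm long, lying in front of the jig; origin: middle of its underside
- wrench: bystander: open-ended wrench 160 mm long; origin: middle of its underside
- offcut: bystander: pine offcut 70 x 110 x 32 mm; origin: centre of its underside
- door_knob: bystander: steel door knob standing on its rose, 64 mm wide, 66 mm high; origin: centre of its underside
- small_caster: bystander: small swivel caster with a 50 mm solid wheel, 75 mm high; not the one to work on; origin: centre of its plate's underside
Mind the look-alikes: they are no part of the job. What is shaped like the caster but green is not meant.

How it is judged:
By the outcome, as a careful person would: the job done as asked, in the order asked, and still so for the second after the job is handed in, with the robot touching nothing.
It also fails if it takes over 70 s, if anything falls off the work surface, if the arm or the gripper's body presses on something with over 40 N, if the wrist force passes 120 N, or if a joint passes its speed limit or range.

## Working session

There is one attempt and no reset: what is moved stays moved. The work goes in short steps, Python scripts to look and compute and a tool call to move; the robot and the scene stay as the last step left them, time stands still between calls to the robot, and variables do not carry over. Pictures are saved under pics/ and viewed, and the job is handed in when it is done.

Besides the shell and the picture viewer there is one more tool, called after "Call:" by a JSON object that holds its "op" and its "data", one argument or row to a line. step_arm: Moves the arm, as the interface text tells. Its arguments: {"type":"object","properties":{"series":{"type":"array","items":{"type":"array","items":{"type":"number"}}},"force":{"type":"number"}},"required":["series"]}

```bash
ls; mkdir -p pics; python3 - <<'E'
from cell import manip, optics, job
import cv2,numpy as np
o=manip.get_obs(); print({k:np.round(v,3).tolist() for k,v in o.items()})
for n in ["scene","top"]:
    p,d=optics.read_camera(n); cv2.imwrite(f"pics/{n}0.png",p); np.save(f"pics/{n}0.npy",d); c=optics.calibration(n); print(n,{k:np.round(v,3).tolist() for k,v in c.items()})
E
```

```text
pics
{'time': 0.0, 'joint_pos': [1.048, 0.291, -0.154, 1.127, 0.0, 1.431], 'qd': [0.001, -0.0, 0.001, 0.002, -0.0, 0.001], 'joint_torque': [-0.004, -53.715, 33.137, 0.016, -0.0, 0.0], 'tcp_pos': [0.196, 0.486, 0.231], 'eef_rot': [[-0.927, 0.374, -0.001], [0.374, 0.927, -0.001], [0.0, -0.001, -1.0]], 'force': [-0.339, 0.059, -0.627], 'torque': [0.039, -0.013, -0.04], 'finger_gap': 0.086}
scene {'fx': 594.227, 'fy': 594.227, 'cx': 328.414, 'cy': 240.07, 'R': [[0.362, 0.932, 0.018], [0.696, -0.258, -0.67], [-0.62, 0.255, -0.742]], 't': [-0.161, -0.29, 1.933]}
top {'fx': 524.041, 'fy': 524.041, 'cx': 317.136, 'cy': 246.319, 'R': [[-0.006, -1.0, -0.003], [-0.985, 0.007, -0.175], [0.175, 0.002, -0.985]], 't': [-0.031, 0.556, 1.489]}
```

View pics/scene0.png

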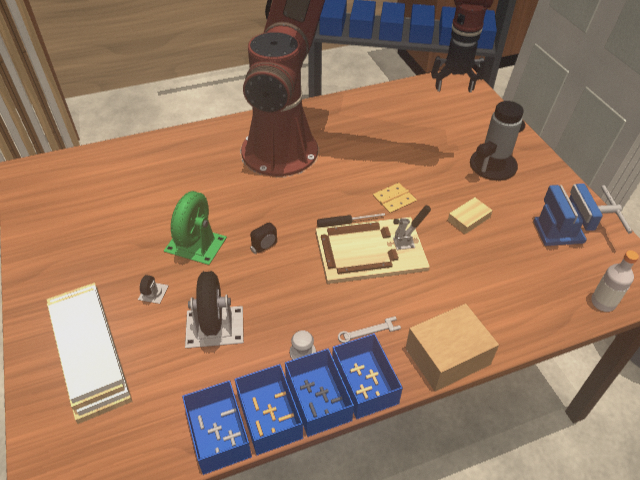

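View pics/top0.png

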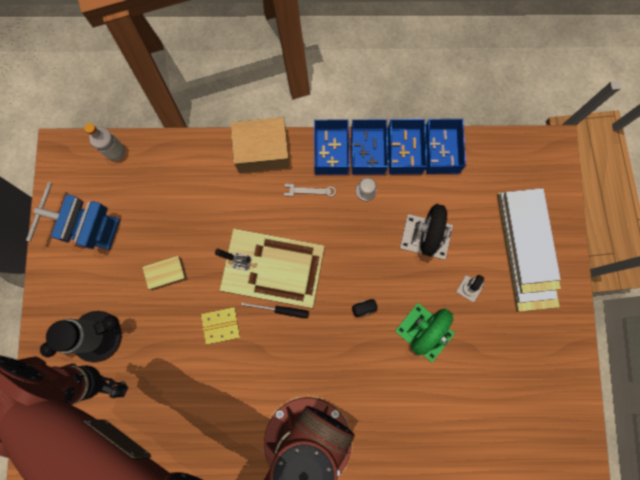

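```bash
cat > h.py <<'E'
from cell import manip, optics, job
import cv2,numpy as np
def pts(d,c):
    v,u=np.mgrid[0:480,0:640]
    X=np.stack([(u-c['cx'])/c['fx']*d,(v-c['cy'])/c['fy']*d,d],-1)
    return (X-np.array(c['t']))@np.array(c['R'])
def proj(P,c):
    q=np.array(c['R'])@np.array(P,float)+np.array(c['t']); return c['fx']*q[0]/q[2]+c['cx'],c['fy']*q[1]/q[2]+c['cy']
E
python3 - <<'E'
from h import *
for n,(a,b,w,h) in {"scene":(170,250,90,110),"top":(390,190,80,80)}.items():
    p=cv2.imread(f"pics/{n}0.png")
    cv2.imwrite(f"pics/{n}0z.png",cv2.resize(p[b:b+h,a:a+w],None,fx=5,fy=5,interpolation=cv2.INTER_CUBIC))
p=cv2.imread("pics/top0.png");cv2.imwrite("pics/jigz.png",cv2.resize(p[220:320,205:340],None,fx=5,fy=5,interpolation=cv2.INTER_CUBIC))
c=optics.calibration("scene");print(-np.array(c['R']).T@c['t'])
P=pts(np.load("pics/top0.npy"),optics.calibration("top"))
for u,v in [(427,235),(434,230),(272,268),(300,240)]: print(u,v,P[v,u].round(3))
E
```

```text
[ 1.45774693 -0.417775    1.24317073]
427 235 [ 0.568 -0.337  0.148]
434 230 [ 0.577 -0.351  0.171]
272 268 [0.498 0.101 0.014]
300 240 [0.584 0.018 0.003]
```

View pics/scene0z.png

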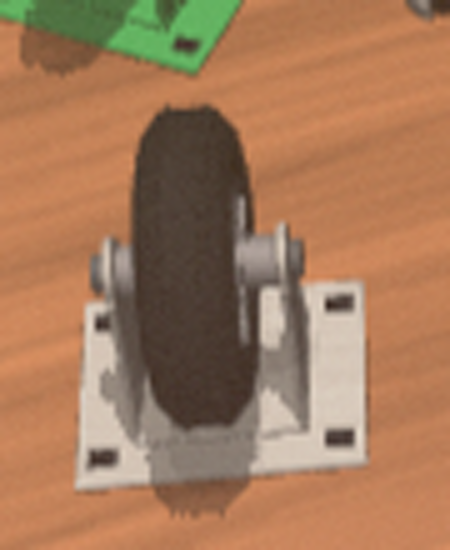

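View pics/top0z.png

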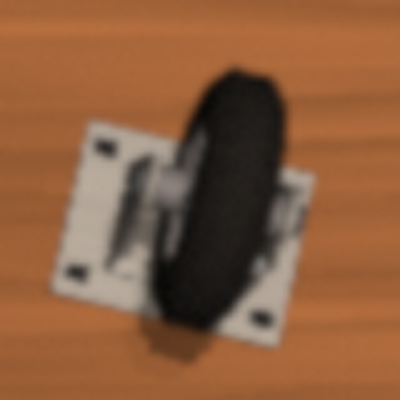

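View pics/jigz.png

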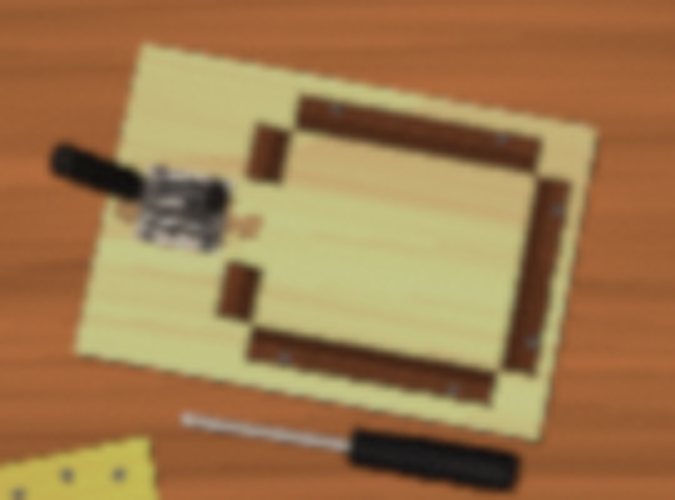

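```bash
python3 - <<'E'
from h import *
c=optics.calibration("wrist");o=manip.get_obs()
print({k:np.round(v,3).tolist() for k,v in c.items()})
R=np.array(c['R']);cp=-R.T@c['t'];E=np.array(o['eef_rot'])
print("cam in tool",(E.T@(cp-o['tcp_pos'])).round(4)," cam axes in tool\n",(E.T@R.T).round(3))
P=pts(np.load("pics/top0.npy"),optics.calibration("top"));im=cv2.imread("pics/top0.png");hsv=cv2.cvtColor(im,cv2.COLOR_BGR2HSV)
cal=optics.calibration("top")
def ray(u,v,z):
    d=np.array(cal['R']).T@np.array([(u-cal['cx'])/cal['fx'],(v-cal['cy'])/cal['fy'],1]);C=-np.array(cal['R']).T@cal['t'];return C+d*(z-C[2])/d[2]
# jig board : yellowish
m=cv2.inRange(hsv,(15,60,130),(40,255,255));roi=np.zeros_like(m);roi[220:312,210:335]=255;m&=roi
print(hsv[250,235],hsv[268,275],hsv[265,262],hsv[200,330])
cs,_=cv2.findContours(m,cv2.RETR_EXTERNAL,cv2.CHAIN_APPROX_NONE);k=max(cs,key=cv2.contourArea)
b=cv2.boxPoints(cv2.minAreaRect(cv2.convexHull(k)));print("jig box",b.round(1).tolist())
W=np.array([ray(u,v,.018) for u,v in b]);print(W.round(4));print([np.linalg.norm(W[i]-W[i-1]).round(4) for i in range(4)],W.mean(0).round(4))
for i in range(4):
    e=W[i]-W[i-1];print(np.degrees(np.arctan2(e[1],e[0])).round(2))
# plate
m=cv2.inRange(hsv,(0,0,120),(179,60,255));roi[:]=0;roi[205:265,395:460]=255;m&=roi
cv2.imwrite("pics/pm.png",cv2.resize(m[200:270,390:465],None,fx=5,fy=5))
cs,_=cv2.findContours(m,cv2.RETR_EXTERNAL,cv2.CHAIN_APPROX_NONE)
k=np.vstack([x for x in cs if cv2.contourArea(x)>5]);b=cv2.boxPoints(cv2.minAreaRect(k));print("plate box",b.round(1).tolist())
W=np.array([ray(u,v,.005) for u,v in b]);print(W.round(4));print([np.linalg.norm(W[i]-W[i-1]).round(4) for i in range(4)],W.mean(0).round(4))
for i in range(4):
    e=W[i]-W[i-1];print(np.degrees(np.arctan2(e[1],e[0])).round(2))
E
```

```text
{'fx': 371.648, 'fy': 371.648, 'cx': 315.111, 'cy': 236.191, 'R': [[0.374, 0.927, -0.002], [0.888, -0.358, 0.287], [0.266, -0.109, -0.958]], 't': [-0.524, -0.037, 0.379]}
cam in tool [ 0.0736 -0.0004 -0.1419]  cam axes in tool
 [[ 0.    -0.958 -0.287]
 [ 1.     0.001 -0.001]
 [ 0.001 -0.287  0.958]]
[ 25  95 196] [ 27  89 197] [ 30  82 196] [ 12 167 166]
jig box [[218.6999969482422, 290.70001220703125], [230.8000030517578, 226.89999389648438], [325.0, 244.8000030517578], [312.8999938964844, 308.6000061035156]]
[[ 0.4308  0.2572  0.018 ]
 [ 0.623   0.2258  0.018 ]
 [ 0.5663 -0.0578  0.018 ]
 [ 0.3765 -0.0207  0.018 ]]
[np.float64(0.2831), np.float64(0.1948), np.float64(0.2892), np.float64(0.1934)] [0.4991 0.1011 0.018 ]
78.95
-9.28
-101.31
168.92
plate box [[399.70001220703125, 247.6999969482422], [407.8999938964844, 214.1999969482422], [452.6000061035156, 225.10000610351562], [444.3999938964844, 258.6000061035156]]
[[ 0.5581 -0.2833  0.005 ]
 [ 0.6616 -0.3116  0.005 ]
 [ 0.6267 -0.4461  0.005 ]
 [ 0.524  -0.4164  0.005 ]]
[np.float64(0.1374), np.float64(0.1073), np.float64(0.139), np.float64(0.1069)] [ 0.5926 -0.3643  0.005 ]
75.65
-15.3
-104.52
163.86
```

View pics/pm.png

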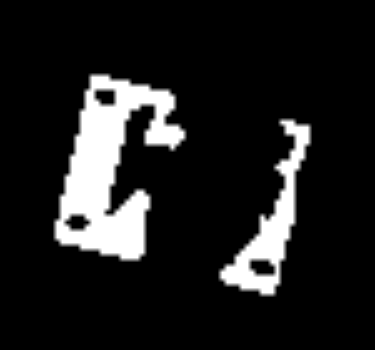

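Call:
{"op": "step_arm", "data": {
  "series": [
    [1, -3.9, -4.3, 0, 0, 0, 0],
    [1, -3.9, -4.3, 0, 0, 0, 0],
    [1, -3.9, -4.3, 0, 0, 0, 0],
    [1, -3.9, -4.3, 0, 0, 0, 0],
    [1, -3.9, -4.3, 0, 0, 0, 0]
  ]
}}

```text
time: 0.72
tcp_pos: [0.298, 0.2095, 0.2293]
eef_rot: [[-0.93, 0.368, -0.001], [0.368, 0.93, -0.002], [-0.0, -0.002, -1.0]]
force: [0.8, -0.1, -0.5]
finger_gap: 0.0855
```

Call:
{"op": "step_arm", "data": {
  "series": [
    [1, -3.9, -4.3, 0, 0, 0, 0],
    [1, -3.9, -4.3, 0, 0, 0, 0],
    [1, -3.9, -4.3, 0, 0, 0, 0],
    [1, -3.9, -4.3, 0, 0, 0, 0],
    [1, -3.9, -4.3, 0, 0, 0, 0]
  ]
}}

```text
time: 1.35
tcp_pos: [0.4016, -0.0717, 0.23]
eef_rot: [[-0.93, 0.368, 0.002], [0.368, 0.93, -0.001], [-0.002, -0.001, -1.0]]
force: [1.3, 1.2, 0.2]
finger_gap: 0.0856
```

Call:
{"op": "step_arm", "data": {
  "series": [
    [1, -3.7, -4.3, 0, 0, 0, 0],
    [1, -3.7, -4.3, 0, 0, 0, 0],
    [1, -3.7, -4.3, 0, 0, 0, 0],
    [1, -3.7, -4.3, 0, 0, 0, 0],
    [1, -3.7, -4.3, 0, 0, 0, -7]
  ]
}}

```text
time: 1.98
tcp_pos: [0.4953, -0.3496, 0.2291]
eef_rot: [[-0.968, 0.251, 0.001], [0.251, 0.968, 0.0], [-0.001, 0.001, -1.0]]
force: [0.4, -0.2, -0.3]
finger_gap: 0.0851
```

```bash
python3 - <<'E'
from h import *
o=manip.get_obs();print(o['tcp_pos'],o['joint_pos'])
c=optics.calibration("wrist");p,d=optics.read_camera("wrist");cv2.imwrite("pics/w1.png",p);np.save("pics/w1.npy",d);import pickle;pickle.dump(c,open("pics/w1.pkl","wb"))
E
```

```text
[ 0.49527574 -0.34955716  0.22912079] [-7.35716876e-01  4.47699546e-01  7.42616016e-02  1.19656640e+00
  1.06390526e-03 -4.81591506e-01]
```

View pics/w1.png

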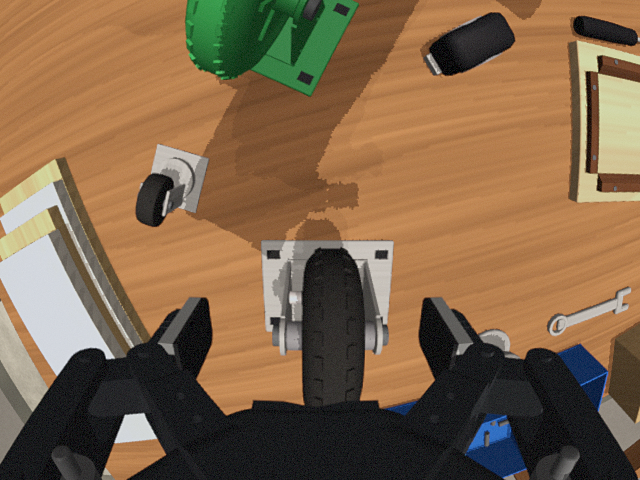

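```bash
python3 - <<'E'
import cv2
p=cv2.imread("pics/w1.png");cv2.imwrite("pics/w1z.png",cv2.resize(p[230:410,250:405],None,fx=3.3,fy=3.3,interpolation=cv2.INTER_CUBIC))
E
```

```text
(no output)
```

View pics/w1z.png

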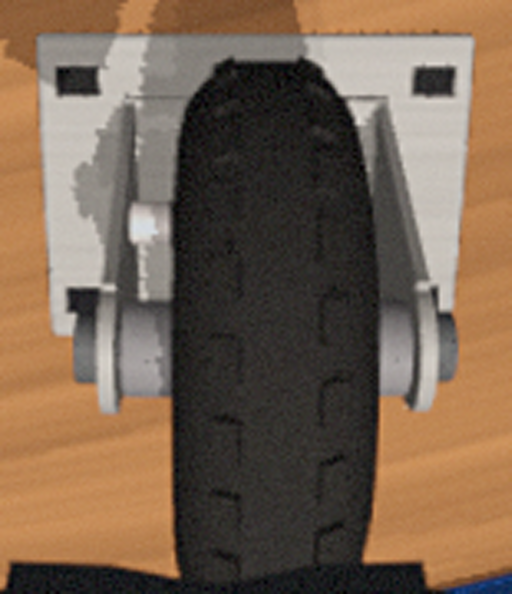

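```bash
cat >> h.py <<'E'
def wray(u,v,c):
    x=u-c['cx'];y=v-c['cy'];r=np.hypot(x,y);th=r/c['fx']
    d=np.array([np.sin(th)*x/r,np.sin(th)*y/r,np.cos(th)]);R=np.array(c['R']);return -R.T@np.array(c['t']),R.T@d
def wz(u,v,c,z):
    C,d=wray(u,v,c);return C+d*(z-C[2])/d[2]
E
python3 - <<'E'
from h import *
import pickle
c=pickle.load(open("pics/w1.pkl","rb"))
a=wz(262,241,c,.005);b=wz(393,240.5,c,.005);e=b-a;az=np.arctan2(e[1],e[0]);print(a,b,np.linalg.norm(e),np.degrees(az))
y=np.array([np.cos(az),np.sin(az)]);x=np.array([y[1],-y[0]]);ctr=(a+b)[:2]/2+.055*x;print("centre",ctr)
# axle nuts ends: left end, right end centres at z=.1
for u,v in [(276,335),(386,335)]:
    q=wz(u,v,c,.1);print("nut",q[:2], (q[:2]-ctr)@x,(q[:2]-ctr)@y)
# tyre edges at approximate
C,d=wray(294,297,c); 
# intersect plane y_c=-30mm
for ctr in (ctr,np.array([.5926,-.3643])):
    s=(-.032-(C[:2]-ctr)@y)/(d[:2]@y);q=C+s*d;xx=(q[:2]-ctr)@x;zz=q[2]-.1;print("valve",xx,zz,np.hypot(xx,zz),np.degrees(np.arctan2(xx,zz)))
    # circle intersect r=.034
    Cx=(C[:2]-ctr)@x;dx=d[:2]@x;A=dx*dx+d[2]**2;B=2*(Cx*dx+(C[2]-.1)*d[2]);K=Cx**2+(C[2]-.1)**2-.034**2
    for s in np.roots([A,B,K]): 
        if np.isreal(s): q=C+s*d;print("  circ",(q[:2]-ctr)@x,(q[:2]-ctr)@y,q[2]-.1)
E
```

```text
[ 0.52166026 -0.41392775  0.005     ] [ 0.55550163 -0.28140201  0.005     ] 0.1367783284310731 75.67524719544163
centre [ 0.59187093 -0.36127285]
nut [ 0.57959516 -0.40636202] -0.0007382476988833273 -0.046724542896292444
nut [ 0.60410882 -0.31518762] 0.00045510173205905814 0.04768025377357624
valve -0.024575376733191684 -0.025940207729500148 0.035732947242396874 -136.54764192588462
  circ -0.027481443128813468 -0.03161404513273176 -0.020019247826973924
  circ -0.03264790931656267 -0.03092788642185627 -0.009492840315601464
valve -0.005304524341068564 -0.06816881546179385 0.06837488851873247 -175.5505220661228
```

Call:
{"op": "step_arm", "data": {
  "series": [
    [1, -5.0, 0.7, 0, 0, 0, 0],
    [1, -4.6, 0.6, 0, 0, 0, 0],
    [1, 0, 0, 0, 0, 0, 0],
    [1, 0, 0, 4.0, 0, 0, 0],
    [1, 0, 0, 0, 0, 0, 0]
  ],
  "force": 50
}}

```text
time: 2.65
tcp_pos: [0.5922, -0.3684, 0.1816]
eef_rot: [[-0.968, 0.25, -0.005], [0.25, 0.968, 0.002], [0.006, 0.001, -1.0]]
force: [-0.4, 0.8, 0.8]
finger_gap: 0.0855
```

```bash
python3 - <<'E'
from h import *
c=optics.calibration("wrist");o=manip.get_obs();p,d=optics.read_camera("wrist");cv2.imwrite("pics/w2.png",p);print(o['tcp_pos'])
E
```

```text
[ 0.59218239 -0.36841695  0.18159762]
```

View pics/w2.png

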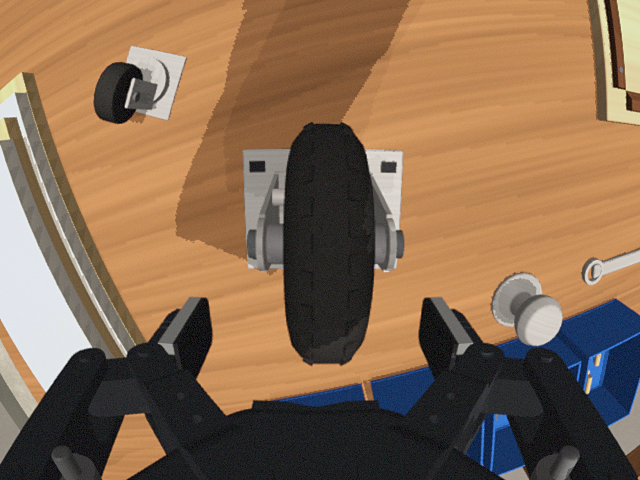

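Call:
{"op": "step_arm", "data": {
  "series": [
    [1, 0, 0.7, 0, 0, 0, 0],
    [1, 0, 0, 2.4, 0, 0, 0],
    [1, 0, 0, 2.0, 0, 0, 0],
    [0, 0, 0, 0, 0, 0, 0],
    [0, 0, 0, 0, 0, 0, 0]
  ]
}}

```text
time: 3.32
tcp_pos: [0.5979, -0.3636, 0.1501]
eef_rot: [[-0.968, 0.251, 0.008], [0.25, 0.968, -0.008], [-0.01, -0.005, -1.0]]
force: [0.3, 0.1, 1.0]
finger_gap: 0.0518
```

Call:
{"op": "step_arm", "data": {
  "series": [
    [0, 0, 0, 0, 0, 0, 0],
    [0, 0, 0, 0, 0, 0, 0],
    [0, 0, 0, 0, 0, 0, 0],
    [0, 0, 0, 0, 0, 0, 0],
    [0, 0, 0, 0, 0, 0, 0]
  ]
}}

```text
time: 3.95
tcp_pos: [0.5984, -0.3632, 0.1509]
eef_rot: [[-0.968, 0.25, 0.009], [0.25, 0.968, -0.007], [-0.01, -0.005, -1.0]]
force: [0.9, 0.5, -4.0]
finger_gap: 0.0427
```

Call:
{"op": "step_arm", "data": {
  "series": [
    [0.85, 0, 0, 0, 0, 0, 0],
    [0.85, 0, 0, 0, 0, 0, 0],
    [0.85, 0.5, 0.1, 1.3, 0, 0, 0],
    [0.85, 0, 0, 0, 0, 0, 0],
    [0.85, 0, 0, 0, 0, 0, 0]
  ]
}}

```text
time: 4.58
tcp_pos: [0.5948, -0.3626, 0.1406]
eef_rot: [[-0.968, 0.251, 0.012], [0.251, 0.968, -0.011], [-0.014, -0.008, -1.0]]
force: [-0.3, -0.5, 1.1]
finger_gap: 0.0723
```

Call:
{"op": "step_arm", "data": {
  "series": [
    [0.85, 0.2, 0.1, 0.4, -0.4, 0.8, 0],
    [0.85, 0, 0, 0, 0, 0, 0],
    [0, 0, 0, 0, 0, 0, 0],
    [0, 0, 0, 0, 0, 0, 0],
    [0, 0, 0, 0, 0, 0, 0]
  ],
  "force": 60
}}

```text
time: 5.2
tcp_pos: [0.5938, -0.3618, 0.1375]
eef_rot: [[-0.968, 0.251, 0.001], [0.251, 0.968, -0.001], [-0.001, -0.001, -1.0]]
force: [0.7, -0.2, -1.5]
finger_gap: 0.044
```

Call:
{"op": "step_arm", "data": {
  "series": [
    [0, 0, 0, 0, 0, 0, 0],
    [0, 0, 0, 0, 0, 0, 0],
    [0, 0, 0, -1.5, 0, 0, 0],
    [0, 0, 0, -2.5, 0, 0, 0],
    [0, 0, 0, 0, 0, 0, 0]
  ]
}}

```text
time: 5.82
tcp_pos: [0.5921, -0.3603, 0.1768]
eef_rot: [[-0.968, 0.251, -0.004], [0.251, 0.968, 0.003], [0.005, 0.002, -1.0]]
force: [1.1, -0.4, -9.7]
finger_gap: 0.0439
```

```bash
python3 - <<'E'
from h import *
o=manip.get_obs();print(o['tcp_pos'],o['force'],o['torque'],o['finger_gap'])
c=optics.calibration("scene");p,d=optics.read_camera("scene");cv2.imwrite("pics/s2.png",cv2.resize(p[200:400,120:320],None,fx=3,fy=3))
E
```

```text
[ 0.59214303 -0.36031468  0.17676591] [ 1.12862711 -0.37743953 -9.70758728] [-0.06763535 -0.22315851 -0.02024861] 0.04385112265132468
```

View pics/s2.png

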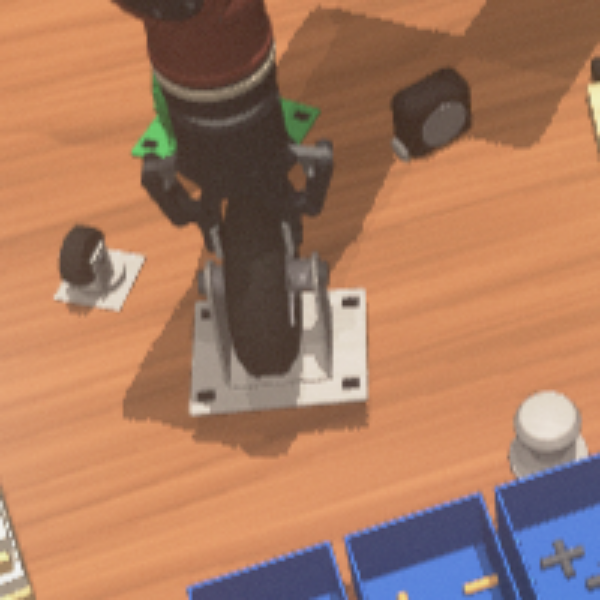

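```bash
python3 - <<'E'
from h import *
def rayz(c,u,v,z):
    d=np.array(c['R']).T@np.array([(u-c['cx'])/c['fx'],(v-c['cy'])/c['fy'],1]);C=-np.array(c['R']).T@c['t'];return C+d*(z-C[2])/d[2]
for n,roi in {"top":(210,220,335,312),"scene":(305,205,440,290)}.items():
    im=cv2.imread(f"pics/{n}0.png");hsv=cv2.cvtColor(im,cv2.COLOR_BGR2HSV);c=optics.calibration(n)
    P=pts(np.load(f"pics/{n}0.npy"),c)
    s=hsv[roi[1]:roi[3],roi[0]:roi[2]]
    # strips: dark red brown
    m=np.zeros((480,640),np.uint8);m[roi[1]:roi[3],roi[0]:roi[2]]=cv2.inRange(s,(0,60,30),(14,255,125))
    cv2.imwrite(f"pics/strip_{n}.png",cv2.resize(np.hstack([im[roi[1]:roi[3],roi[0]:roi[2]],cv2.cvtColor(m,cv2.COLOR_GRAY2BGR)[roi[1]:roi[3],roi[0]:roi[2]]]),None,fx=3,fy=3,interpolation=cv2.INTER_NEAREST))
    b=np.zeros_like(m);b[roi[1]:roi[3],roi[0]:roi[2]]=cv2.inRange(s,(15,50,120),(45,255,255))
    k=max(cv2.findContours(b,cv2.RETR_EXTERNAL,cv2.CHAIN_APPROX_NONE)[0],key=cv2.contourArea);h=cv2.convexHull(k)
    ap=cv2.approxPolyDP(h,4,True)[:,0];print(n,ap.tolist())
    for q in ap: print(rayz(c,*q,.018).round(4))
E
```

```text
top [[232, 230], [323, 245], [313, 307], [221, 291]]
[0.6134 0.2219 0.018 ]
[ 0.5656 -0.0518  0.018 ]
[ 0.381 -0.021  0.018]
[0.4297 0.2503 0.018 ]
scene [[429, 266], [327, 282], [316, 228], [393, 219], [415, 229]]
[0.616  0.2222 0.018 ]
[ 0.5711 -0.0539  0.018 ]
[ 0.3798 -0.0133  0.018 ]
[0.4233 0.2069 0.018 ]
[0.4808 0.2486 0.018 ]
```

View pics/strip_scene.png

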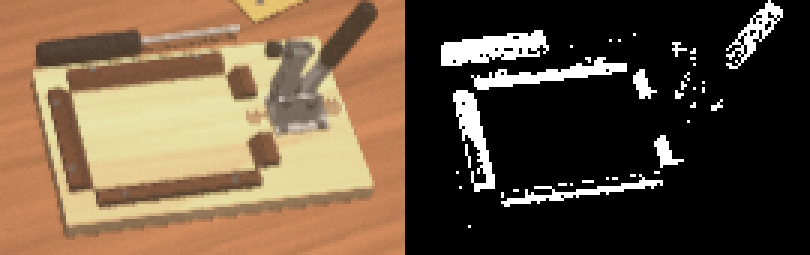

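View pics/strip_top.png

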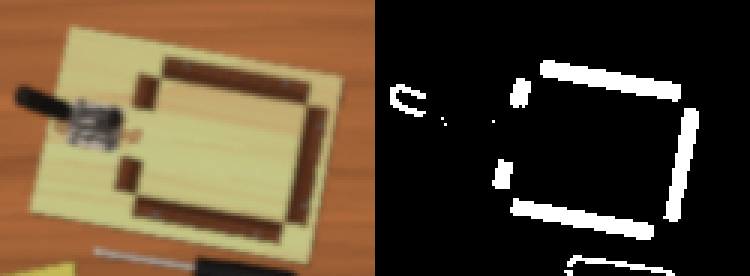

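```bash
python3 - <<'E'
from h import *
c=optics.calibration("top")
def rayz(u,v,z):
    d=np.array(c['R']).T@np.array([(u-c['cx'])/c['fx'],(v-c['cy'])/c['fy'],1]);C=-np.array(c['R']).T@c['t'];return (C+d*(z-C[2])/d[2])[:2]
ims=[cv2.imread("pics/top0.png")]
p,_=optics.read_camera("top");cv2.imwrite("pics/top1.png",p);ims.append(p)
for im in ims:
    hsv=cv2.cvtColor(im,cv2.COLOR_BGR2HSV);m=np.zeros((480,640),np.uint8);m[225:305,240:330]=cv2.inRange(hsv[225:305,240:330],(0,60,30),(14,255,135))
    n,l,s,ce=cv2.connectedComponentsWithStats(m)
    for i in range(1,n):
        if s[i,4]<15: continue
        v,u=np.nonzero(l==i);W=np.array([rayz(a,b,.026) for a,b in zip(u,v)]);mu=W.mean(0);w,V=np.linalg.eigh(np.cov(W.T));e=V[:,1];az=np.degrees(np.arctan2(e[1],e[0]))%180
        t=(W-mu)@e;print(s[i,4],mu.round(4),"az",az.round(2),"len",np.ptp(t).round(3),"mid",(mu+e*(t.max()+t.min())/2).round(4))
    print()
E
```

```text
276 [0.5608 0.0522] az 79.08 len 0.141 mid [0.5609 0.0526]
53 [0.5487 0.1418] az 165.72 len 0.028 mid [0.5485 0.1418]
198 [ 0.4775 -0.0184] az 169.05 len 0.112 mid [ 0.4764 -0.0182]
51 [0.4672 0.1579] az 169.29 len 0.027 mid [0.4676 0.1578]
259 [0.4228 0.0789] az 78.94 len 0.141 mid [0.423  0.0796]

2340 [0.4802 0.0252] az 137.6 len 0.246 mid [0.4695 0.035 ]
53 [0.5489 0.1417] az 168.4 len 0.028 mid [0.5486 0.1418]
50 [0.4673 0.1577] az 170.96 len 0.027 mid [0.4677 0.1576]
```

Call:
{"op": "step_arm", "data": {
  "series": [
    [0, 0, 0, -2.5, 0, 0, 0],
    [0, 0, 0, -2.5, 0, 0, 0],
    [0, 1.0, 2.0, -0.5, 0, 0, 0],
    [0, 2.0, 3.9, 0, 0, 0, 0],
    [0, 2.0, 3.9, 0, 0, 0, 0]
  ]
}}

```text
time: 6.55
tcp_pos: [0.5644, -0.2509, 0.2233]
eef_rot: [[-0.967, 0.255, -0.016], [0.255, 0.967, 0.011], [0.019, 0.007, -1.0]]
force: [0.8, 0.0, -8.1]
finger_gap: 0.0438
```

Call:
{"op": "step_arm", "data": {
  "series": [
    [0, 2.0, 3.9, 0, 0, 0, 0],
    [0, 2.0, 3.9, 0, 0, 0, 0],
    [0, 2.0, 3.9, 0, 0, 0, 0],
    [0, 2.0, 3.9, 0, 0, 0, 0],
    [0, 2.0, 3.9, 0, 0, 0, 0]
  ]
}}

```text
time: 7.18
tcp_pos: [0.5119, -0.029, 0.2213]
eef_rot: [[-0.966, 0.256, -0.024], [0.255, 0.967, 0.015], [0.027, 0.008, -1.0]]
force: [0.6, 0.9, -9.0]
finger_gap: 0.0435
```

Call:
{"op": "step_arm", "data": {
  "series": [
    [0, 1.8, 3.5, 0, 0.2, -0.8, -1.7],
    [0, 1.5, 3.0, 0, 0.2, -0.7, -1.7],
    [0, 0.5, 1.0, 0, 0, 0, 0],
    [0, 0, 0, 0, 0, 0, 0],
    [0, 0, 0, 0, 0, 0, 0]
  ]
}}

```text
time: 7.8
tcp_pos: [0.4884, 0.0573, 0.2189]
eef_rot: [[-0.981, 0.193, -0.006], [0.193, 0.981, 0.002], [0.006, 0.001, -1.0]]
force: [-1.1, -0.5, -8.4]
finger_gap: 0.0438
```

```bash
python3 - <<'E'
from h import *
o=manip.get_obs();print(o['tcp_pos'],o['joint_pos'].round(3) if hasattr(o['joint_pos'],'round') else o['joint_pos'])
import pickle
c=optics.calibration("wrist");p,d=optics.read_camera("wrist");cv2.imwrite("pics/w3.png",p);pickle.dump(c,open("pics/w3.pkl","wb"));np.save("pics/w3.npy",d)
p,d=optics.read_camera("scene");cv2.imwrite("pics/s3.png",cv2.resize(p[120:300,280:480],None,fx=3.5,fy=3.5))
E
```

```text
[0.48835353 0.05727609 0.21893812] [-0.033  0.24  -0.255  1.081  0.002  0.161]
```

View pics/w3.png

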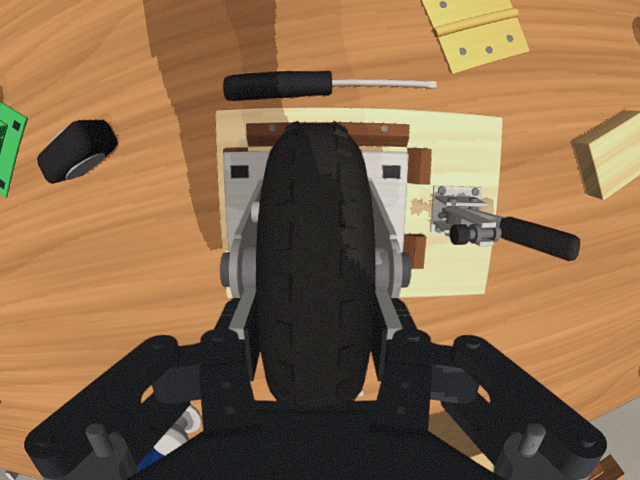

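View pics/s3.png

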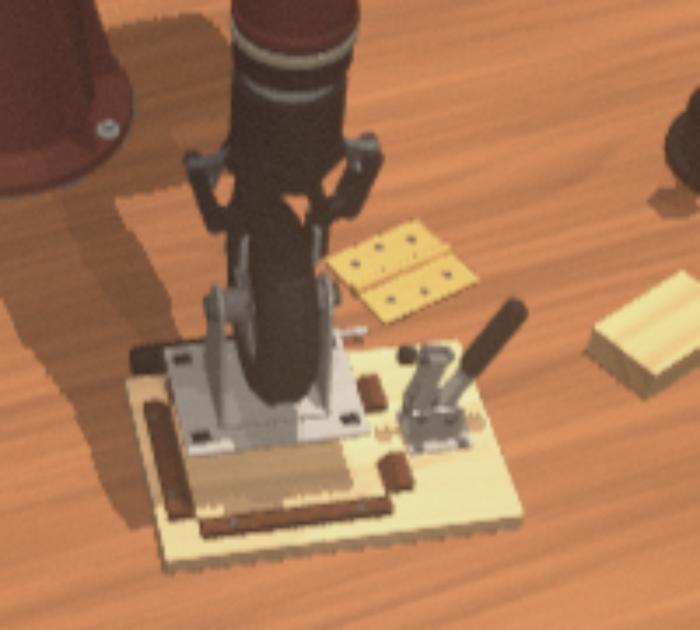

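```bash
python3 - <<'E'
from h import *
import pickle
c=pickle.load(open("pics/w3.pkl","rb"))
im=cv2.imread("pics/w3.png");cv2.imwrite("pics/w3z.png",cv2.resize(im[90:320,200:510],None,fx=2.55,fy=2.55,interpolation=cv2.INTER_CUBIC))
T=np.array([.48835,.05728]);az=np.radians(78.87)
def rep(n,a,b,half):
    e=(b-a)[:2];L=np.linalg.norm(e);A=np.arctan2(e[1],e[0]);y=e/L;x=np.array([y[1],-y[0]]);ctr=(a+b)[:2]/2+half*x;print(n,L.round(4),np.degrees(A).round(2),ctr.round(4),"rel TCP",((ctr-T)@x).round(4),((ctr-T)@y).round(4))
z=.219-.1375+.005
rep("plate",wz(224,152,c,z),wz(409,153,c,z),.055)
a,b=wz(217.5,112,c,.018),wz(502,120,c,.018);rep("board",a,b,.095)
E
```

```text
plate 0.1386 78.59 [0.4859 0.0583] rel TCP -0.0026 0.0005
board 0.2757 78.83 [0.5002 0.1027] rel TCP 0.0028 0.0469
```

View pics/w3z.png

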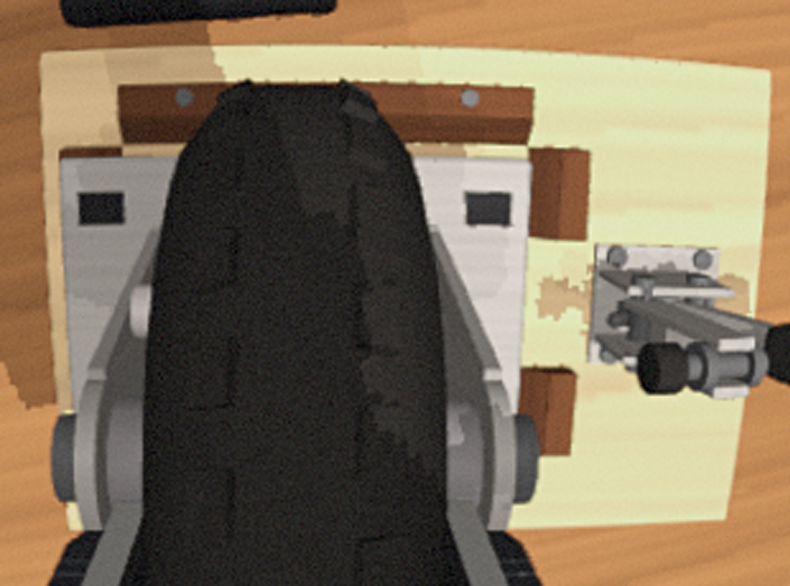

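```bash
python3 - <<'E'
from h import *
import pickle
c=pickle.load(open("pics/w3.pkl","rb"))
T=np.array([.48835,.05728])
def rep(n,a,b,half):
    e=(b-a)[:2];L=np.linalg.norm(e);A=np.arctan2(e[1],e[0]);y=e/L;x=np.array([y[1],-y[0]]);ctr=(a+b)[:2]/2+half*x;print(n,L.round(4),np.degrees(A).round(2),ctr.round(4),"rel TCP",((ctr-T)@x).round(4),((ctr-T)@y).round(4))
rep("strip top outer",wz(247,123.7,c,.028),wz(409.4,124.1,c,.028),0)
for z in (.018,.02): rep("strip floor",wz(247,146,c,z),wz(408.6,146.3,c,z),.059)
E
```

```text
strip top outer 0.1459 79.14 [0.4121 0.0843] rel TCP -0.08 0.0122
strip floor 0.1504 79.09 [0.4903 0.0692] rel TCP -0.0004 0.0121
strip floor 0.1495 79.09 [0.4902 0.0692] rel TCP -0.0004 0.012
```

Call:
{"op": "step_arm", "data": {
  "series": [
    [0, -0.3, 1.1, 0, 0.1, -0.3, -0.5],
    [0, 0, 0, 2.0, 0, 0, 0],
    [0, 0, 0, 1.7, 0, 0, 0],
    [0, 0, 0, 0, 0, 0, 0],
    [0, 0, 0, 0, 0, 0, 0]
  ]
}}

```text
time: 8.52
tcp_pos: [0.4967, 0.0675, 0.182]
eef_rot: [[-0.982, 0.187, 0.002], [0.187, 0.982, -0.0], [-0.002, 0.0, -1.0]]
force: [0.4, -0.4, -8.5]
finger_gap: 0.0438
```

```bash
python3 - <<'E'
from h import *
import pickle
o=manip.get_obs();print(o['tcp_pos'])
c=optics.calibration("wrist");p,d=optics.read_camera("wrist");cv2.imwrite("pics/w4.png",p);pickle.dump(c,open("pics/w4.pkl","wb"))
cv2.imwrite("pics/w4z.png",cv2.resize(p[90:320,200:510],None,fx=2.55,fy=2.55,interpolation=cv2.INTER_CUBIC))
p,d=optics.read_camera("scene");cv2.imwrite("pics/s4.png",cv2.resize(p[180:300,300:450],None,fx=5,fy=5))
E
```

```text
[0.49670166 0.06753331 0.18195504]
```

View pics/w4z.png

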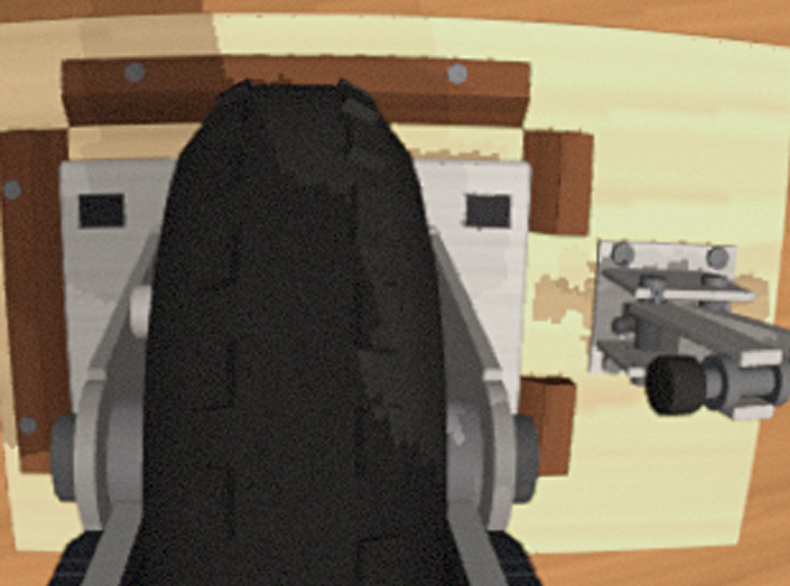

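View pics/s4.png

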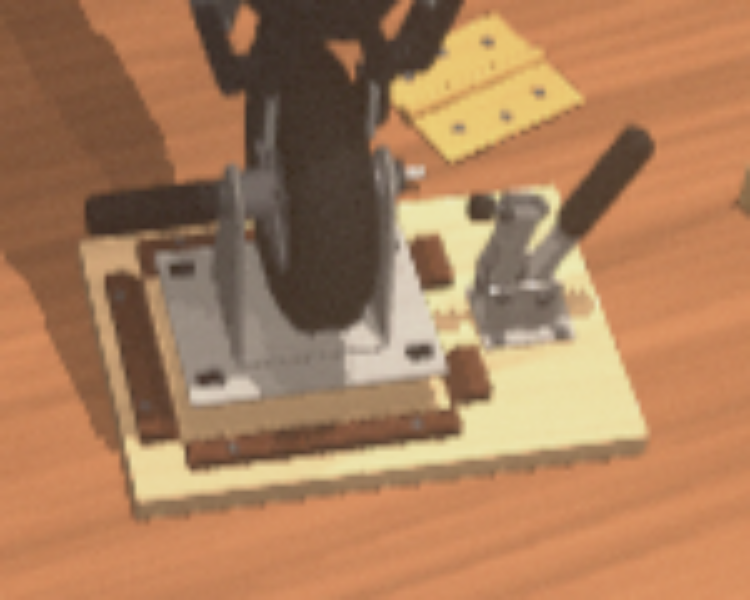

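```bash
python3 - <<'E'
from h import *
import pickle
c=pickle.load(open("pics/w4.pkl","rb"))
T=np.array([.4967,.06753])
def rep(n,a,b,half):
    e=(b-a)[:2];L=np.linalg.norm(e);A=np.arctan2(e[1],e[0]);y=e/L;x=np.array([y[1],-y[0]]);ctr=(a+b)[:2]/2+half*x;print(n,L.round(4),np.degrees(A).round(2),ctr.round(4),"rel TCP",((ctr-T)@x).round(4),((ctr-T)@y).round(4))
rep("plate",wz(224.3,153.5,c,.0495),wz(407.5,154.7,c,.0495),.055)
rep("strip top outer",wz(224.7,113.9,c,.028),wz(407.8,115.1,c,.028),0)
rep("strip floor",wz(226.7,140.2,c,.018),wz(407.5,140.4,c,.018),.059)
E
```

```text
plate 0.1371 78.87 [0.4965 0.0674] rel TCP -0.0002 -0.0002
strip top outer 0.146 78.89 [0.4124 0.0841] rel TCP -0.0859 -0.0
strip floor 0.15 79.22 [0.4914 0.0698] rel TCP -0.0056 0.0012
```

Call:
{"op": "step_arm", "data": {
  "series": [
    [0, 0.5, 0, 0.3, 0, 0, 0],
    [0, 0, 0, 0.5, 0, 0, 0],
    [0, 0, 0, 0.7, 0, 0, 0],
    [0, 0, 0, 0, 0, 0, 0],
    [0, 0, 0, 0, 0, 0, 0]
  ]
}}

```text
time: 9.25
tcp_pos: [0.4918, 0.0685, 0.1667]
eef_rot: [[-0.982, 0.187, 0.004], [0.187, 0.982, -0.0], [-0.004, 0.001, -1.0]]
force: [-0.3, -0.0, -8.6]
finger_gap: 0.0442
```

```bash
python3 - <<'E'
from h import *
o=manip.get_obs();print(o['tcp_pos'])
p,d=optics.read_camera("wrist");cv2.imwrite("pics/w5z.png",cv2.resize(p[90:320,200:510],None,fx=2.55,fy=2.55,interpolation=cv2.INTER_CUBIC))
p,d=optics.read_camera("scene");cv2.imwrite("pics/s5.png",cv2.resize(p[180:300,300:450],None,fx=5,fy=5))
E
```

```text
[0.49175662 0.06849732 0.16672852]
```

View pics/w5z.png

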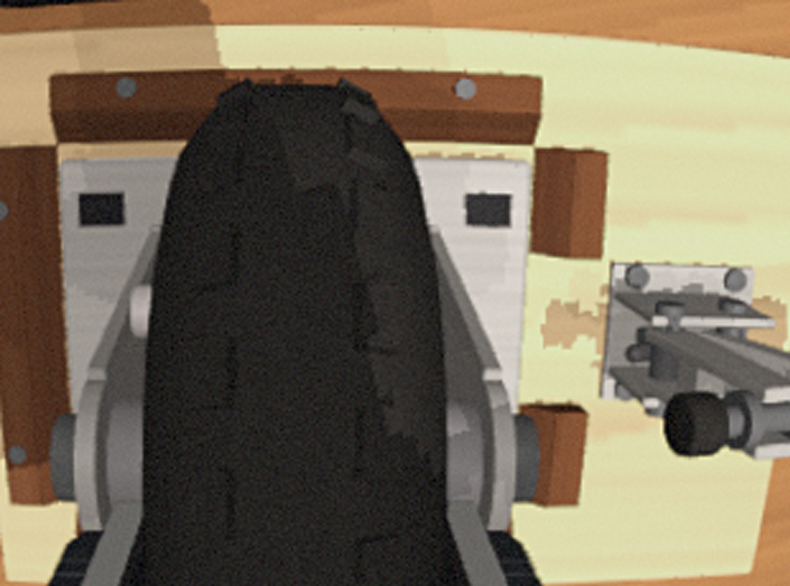

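View pics/s5.png

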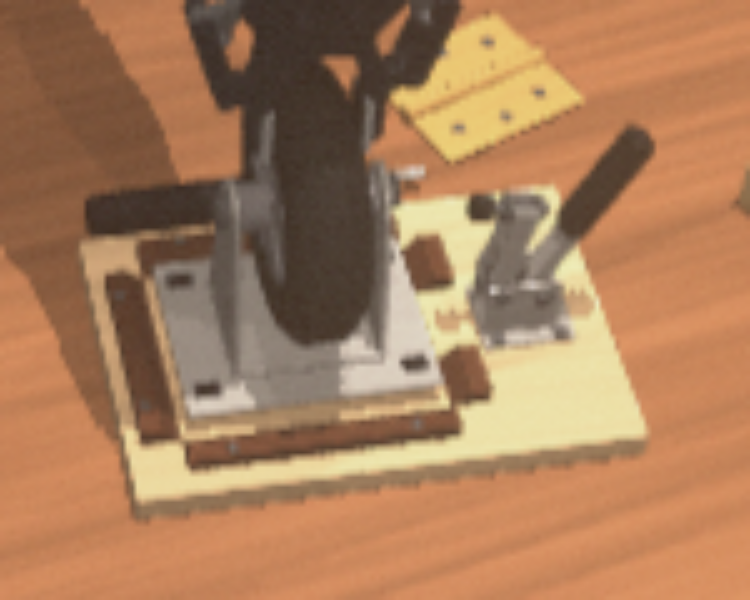

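Call:
{"op": "step_arm", "data": {
  "series": [
    [0, 0, 0, 0.4, 0, 0, 0],
    [0, 0, 0, 0.4, 0, 0, 0],
    [0, 0, 0, 0.3, 0, 0, 0],
    [0, 0, 0, 0.1, 0, 0, 0],
    [0, 0, 0, 0, 0, 0, 0]
  ]
}}

```text
time: 9.98
tcp_pos: [0.4925, 0.0685, 0.1556]
eef_rot: [[-0.982, 0.187, 0.006], [0.187, 0.982, -0.0], [-0.006, 0.001, -1.0]]
force: [-0.2, 0.4, -8.7]
finger_gap: 0.0437
```

```bash
python3 - <<'E'
from h import *
o=manip.get_obs();print(o['tcp_pos'],o['force'],o['torque'])
p,d=optics.read_camera("wrist");cv2.imwrite("pics/w6z.png",cv2.resize(p[90:320,200:510],None,fx=2.55,fy=2.55,interpolation=cv2.INTER_CUBIC))
p,d=optics.read_camera("scene");cv2.imwrite("pics/s6.png",cv2.resize(p[180:300,300:450],None,fx=5,fy=5))
E
```

```text
[0.49249518 0.06846913 0.15555372] [-0.16552717  0.39821942 -8.70832342] [-0.05114495  0.01041394  0.01807344]
```

View pics/w6z.png

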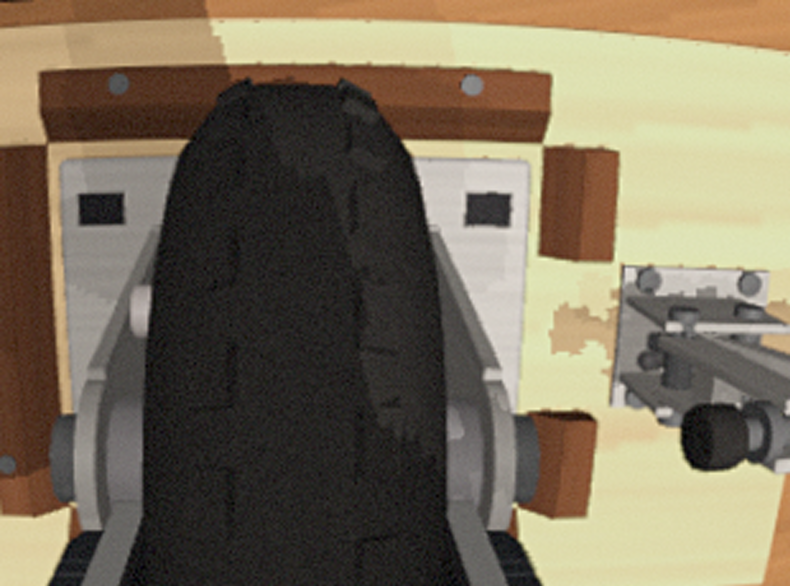

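View pics/s6.png

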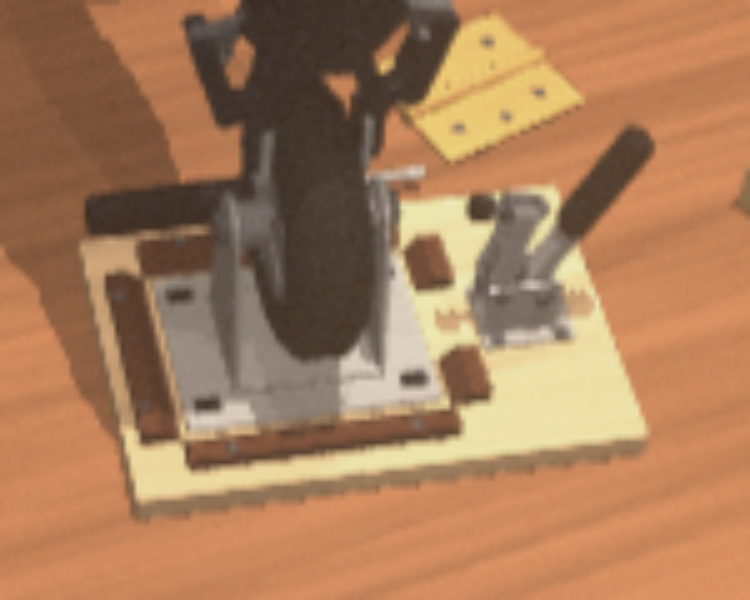

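Call:
{"op": "step_arm", "data": {
  "series": [
    [0, 0, 0, 0.2, 0, 0, 0],
    [0, 0, 0, 0, 0, 0, 0],
    [0, 0, 0, 0.1, 0, 0, 0],
    [0, 0, 0, 0, 0, 0, 0],
    [0, 0, 0, 0, 0, 0, 0]
  ]
}}

```text
time: 10.7
tcp_pos: [0.4937, 0.0686, 0.1554]
eef_rot: [[-0.982, 0.187, 0.01], [0.187, 0.982, -0.0], [-0.01, 0.001, -1.0]]
force: [-2.3, 1.1, -0.7]
finger_gap: 0.0435
```

Call:
{"op": "step_arm", "data": {
  "series": [
    [1, 0, 0, 0, 0, 0, 0],
    [1, 0, 0, 0, 0, 0, 0],
    [1, 0, 0, 0, 0, 0, 0],
    [1, 0, 0, -3, 0, 0, 0],
    [1, 0, 0, -4, 0, 0, 0]
  ]
}}

```text
time: 11.32
tcp_pos: [0.4927, 0.0685, 0.2249]
eef_rot: [[-0.982, 0.187, 0.007], [0.187, 0.982, -0.0], [-0.007, 0.001, -1.0]]
force: [0.6, -0.6, 0.5]
finger_gap: 0.0853
```

Call:
{"op": "step_arm", "data": {
  "series": [
    [1, 0, 0, -4, 0, 0, 0],
    [1, 0, 3, 0, 0, 0, 0],
    [0, 0, 4, 0, 0, 0, 0],
    [0, 0, 4, 0, 0, 0, 0],
    [0, 0, 0, 0, 0, 0, 0]
  ]
}}

```text
time: 11.95
tcp_pos: [0.5166, 0.1793, 0.2707]
eef_rot: [[-0.982, 0.189, 0.016], [0.189, 0.982, 0.001], [-0.016, 0.004, -1.0]]
force: [0.0, 0.4, 0.2]
finger_gap: 0.0323
```

```bash
python3 - <<'E'
from h import *
import pickle
o=manip.get_obs();print(o['tcp_pos'],np.array(o['eef_rot']).round(3).tolist())
c=optics.calibration("wrist");p,d=optics.read_camera("wrist");cv2.imwrite("pics/w7.png",p);pickle.dump(c,open("pics/w7.pkl","wb"))
p,d=optics.read_camera("scene");cv2.imwrite("pics/s7.png",cv2.resize(p[160:300,300:450],None,fx=4,fy=4))
E
```

```text
[0.51664881 0.17931145 0.27070395] [[-0.982, 0.189, 0.016], [0.189, 0.982, 0.001], [-0.016, 0.004, -1.0]]
```

View pics/w7.png

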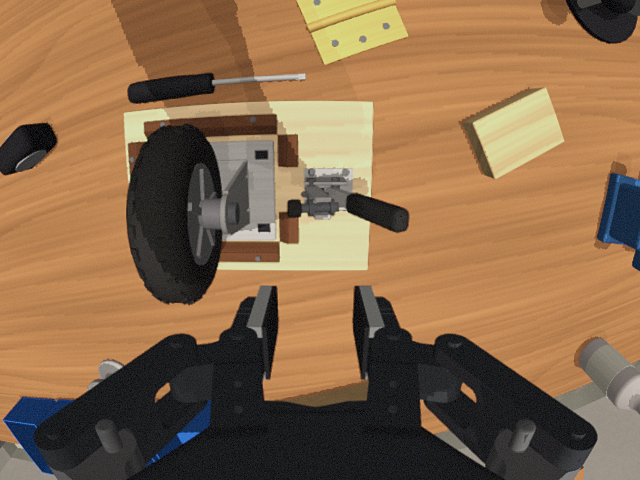

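View pics/s7.png

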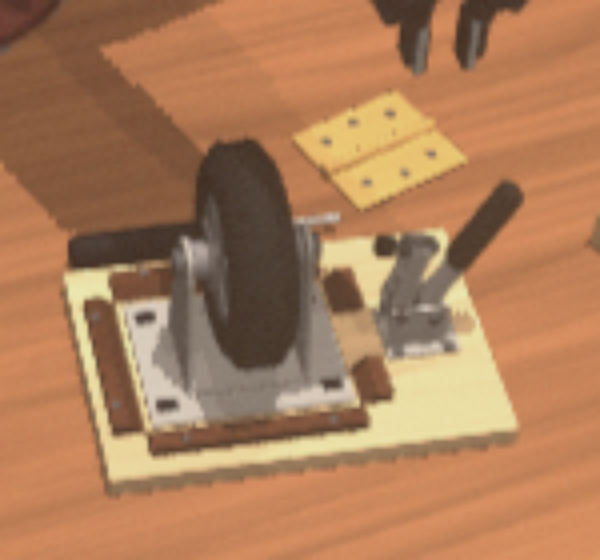

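```bash
python3 - <<'E'
from h import *
import pickle
c=pickle.load(open("pics/w7.pkl","rb"));s=optics.calibration("scene")
O=np.array([.4925,.067]);a=np.radians(79);y=np.array([np.cos(a),np.sin(a)]);x=np.array([y[1],-y[0]])
def tri(w,q):
    C1,d1=wray(*w,c);R=np.array(s['R']);C2=-R.T@s['t'];d2=R.T@np.array([(q[0]-s['cx'])/s['fx'],(q[1]-s['cy'])/s['fy'],1]);d2/=np.linalg.norm(d2)
    A=np.array([d1,-d2]).T;t=np.linalg.lstsq(A,C2-C1,rcond=None)[0];p=C1+t[0]*d1;r=C2+t[1]*d2;m=(p+r)/2
    print(((m[:2]-O)@x).round(4),((m[:2]-O)@y).round(4),m[2].round(4),"miss",np.linalg.norm(p-r).round(4))
tri((294,208),(396.3,221.3)); tri((403,217),(428,207)); tri((352,203),(413,228))
# board corners wrist
for p in [(373,102),(124,113)]:
    m=wz(*p,c,.018);print("board",((m[:2]-O)@x).round(4),((m[:2]-O)@y).round(4))
E
```

```text
-0.0017 0.0986 0.1083 miss 0.0029
-0.0043 0.182 0.1455 miss 0.0019
0.0006 0.1494 0.0758 miss 0.0004
board -0.0961 0.1755
board -0.0952 -0.1018
```

Call:
{"op": "step_arm", "data": {
  "series": [
    [0, 0.2, 2.7, 2, 0.2, 0.9, 0],
    [0, 0, 0, 4, 0, 0, 0],
    [0, 0, 0, 4, 0, 0, 0],
    [0, 0, 0, 2, 0, 0, 0],
    [0, 0, 0, 0, 0, 0, 0]
  ]
}}

```text
time: 12.68
tcp_pos: [0.5207, 0.1996, 0.1486]
eef_rot: [[-0.98, 0.197, 0.001], [0.197, 0.98, -0.002], [-0.002, -0.001, -1.0]]
force: [0.1, -1.0, 0.5]
finger_gap: -0.0005
```

```bash
cat >> h.py <<'E'
O=np.array([.4925,.067]);_a=np.radians(79);jy=np.array([np.cos(_a),np.sin(_a)]);jx=np.array([jy[1],-jy[0]])
def st():
    o=manip.get_obs();t=np.array(o['tcp_pos']);R=np.array(o['eef_rot']);v=t[:2]-O
    z=R[:,2];J=np.array([[*jx,0],[*jy,0],[0,0,1]])
    print("t",round(float(o['time']),2),"jig mm",(v@jx*1e3).round(1),(v@jy*1e3).round(1),(t[2]*1e3).round(1),"yaw off",np.degrees(np.arctan2(R[:,1][:2]@-jx,R[:,1][:2]@jy)).round(2),"pitch(about jy)",np.degrees(np.arctan2(-(J@z)[0],-(J@z)[2])).round(2),"lean tool",np.degrees([-z@R[:,0]]).round(2),"R in jig",(J@R).round(3).tolist(),"F",np.round(o['force'],1),"T",np.round(o['torque'],2),"gap",round(float(o['finger_gap']),4),"q",np.round(o['joint_pos'],2))
    return o
E
python3 - <<'E'
from h import *
st()
p,d=optics.read_camera("scene");cv2.imwrite("pics/s8.png",cv2.resize(p[130:300,300:470],None,fx=4,fy=4))
E
```

```text
t 12.68 jig mm 2.3 135.5 148.6 yaw off -0.35 pitch(about jy) -0.1 lean tool [0.] R in jig [[-1.0, 0.006, 0.002], [0.006, 1.0, -0.001], [-0.002, -0.001, -1.0]] F [ 0.1 -1.   0.5] T [-0.03 -0.02  0.02] gap -0.0005 q [ 0.24  0.41 -0.21  0.95 -0.    0.43]
```

View pics/s8.png

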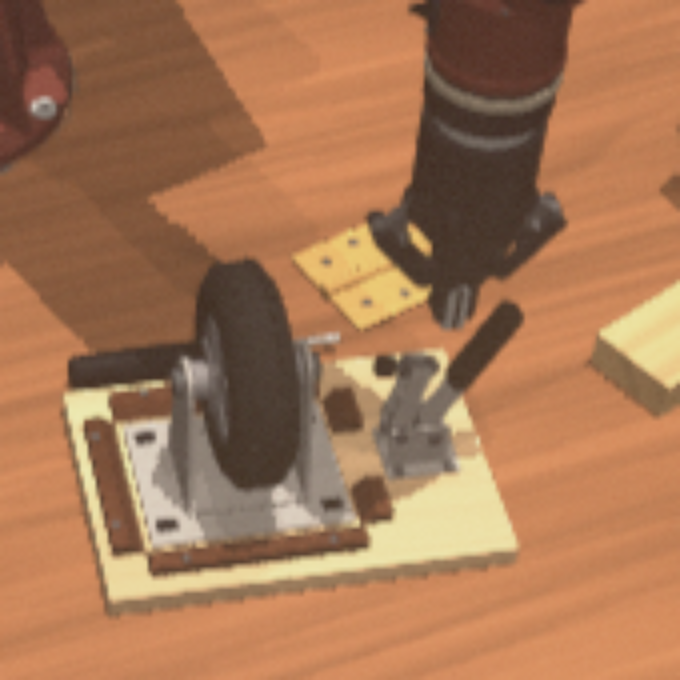

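Call:
{"op": "step_arm", "data": {
  "series": [
    [0, 0.2, 0, 1.6, 0, 0, 0],
    [0, 0, 1.3, 0, 0, 0, 0],
    [0, 0, 1.2, 0.7, 0, 0, 0],
    [0, 0, 1.3, 0.8, 0, 0, 0],
    [0, 0, 0.9, 0.8, 0, 0, 0]
  ]
}}

```text
time: 13.35
tcp_pos: [0.5331, 0.2486, 0.1155]
eef_rot: [[-0.98, 0.199, 0.011], [0.199, 0.98, 0.0], [-0.011, 0.002, -1.0]]
force: [-2.1, -0.6, 4.9]
finger_gap: -0.0002
```

```bash
python3 - <<'E'
from h import *
st()
p,d=optics.read_camera("scene");cv2.imwrite("pics/s9.png",cv2.resize(p[130:300,300:470],None,fx=4,fy=4))
E
```

```text
t 13.35 jig mm 5.2 186.0 115.5 yaw off -0.47 pitch(about jy) -0.64 lean tool [0.] R in jig [[-1.0, 0.008, 0.011], [0.008, 1.0, 0.002], [-0.011, 0.002, -1.0]] F [-2.1 -0.6  4.9] T [-0.09  0.41 -0.02] gap -0.0002 q [ 0.31  0.49 -0.18  0.9  -0.    0.51]
```

View pics/s9.png

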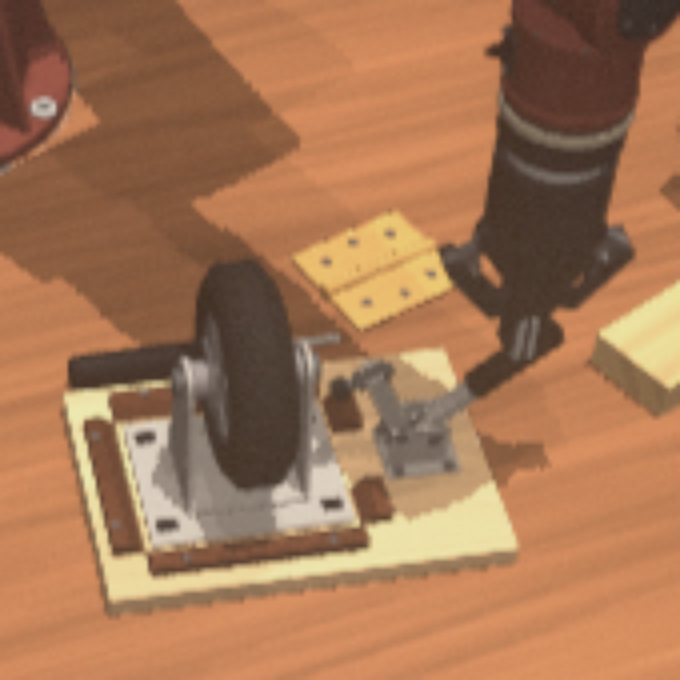

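Call:
{"op": "step_arm", "data": {
  "series": [
    [0, 0.4, 0.6, 1.2, 0, 0.6, 0],
    [0, 0.1, 0.5, 1.3, 0, 0, 0],
    [0, 0, 0.4, 1.3, 0, 0, 0],
    [0, 0, 0.2, 1.0, 0, 0, 0],
    [0, 0, 0.1, 0.6, 0, 0, 0]
  ]
}}

```text
time: 14.02
tcp_pos: [0.5327, 0.2697, 0.059]
eef_rot: [[-0.98, 0.198, 0.002], [0.198, 0.98, 0.003], [-0.002, 0.003, -1.0]]
force: [-21.2, -11.2, 75.2]
finger_gap: 0.0001
```

```bash
python3 - <<'E'
from h import *
st()
p,d=optics.read_camera("scene");cv2.imwrite("pics/s10.png",cv2.resize(p[130:300,300:470],None,fx=4,fy=4))
E
```

```text
t 14.03 jig mm 0.8 206.6 59.0 yaw off -0.39 pitch(about jy) -0.09 lean tool [-0.] R in jig [[-1.0, 0.007, 0.002], [0.007, 1.0, 0.003], [-0.002, 0.003, -1.0]] F [-21.2 -11.2  75.2] T [-2.56  4.61  0.01] gap 0.0001 q [ 0.35  0.57 -0.21  0.8   0.    0.54]
```

View pics/s10.png

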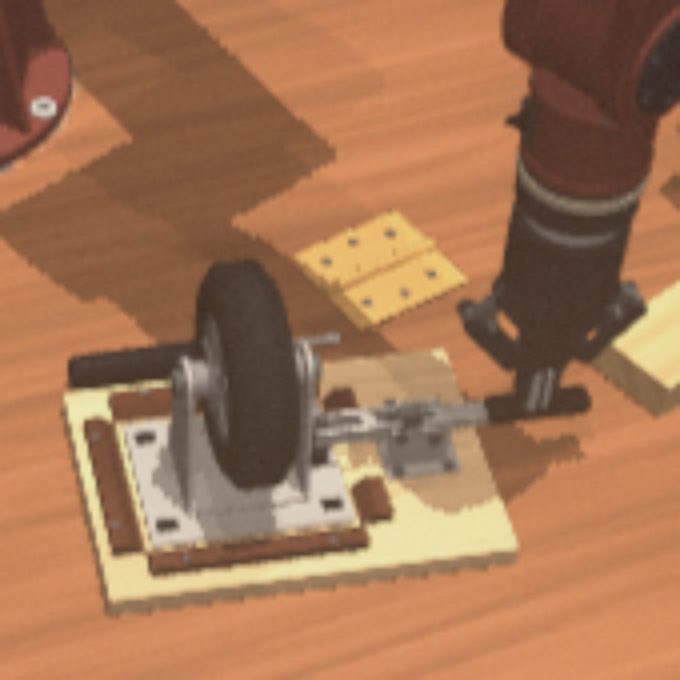

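Call:
{"op": "step_arm", "data": {
  "series": [
    [0, 0, 0, -2, 0, 0, 0],
    [0, 0, 0, -5, 0, 0, 0],
    [0, 0, -1, -6, 0, 0, 0],
    [0.5, 1.5, -4.5, -4, 0, 0, 0],
    [1, 2, -5.5, 0, 0, 0, 0]
  ],
  "force": 30
}}

```text
time: 14.7
tcp_pos: [0.4765, 0.1672, 0.2334]
eef_rot: [[-0.981, 0.195, 0.003], [0.195, 0.981, 0.001], [-0.003, 0.002, -1.0]]
force: [1.1, -0.8, -0.4]
finger_gap: 0.036
```

```bash
python3 - <<'E'
from h import *
st()
p,d=optics.read_camera("scene");cv2.imwrite("pics/s11.png",cv2.resize(p[130:300,300:470],None,fx=4,fy=4))
import pickle
c=optics.calibration("wrist");p,d=optics.read_camera("wrist");cv2.imwrite("pics/w11.png",p);pickle.dump(c,open("pics/w11.pkl","wb"))
E
```

```text
t 14.7 jig mm -34.9 95.3 233.4 yaw off -0.25 pitch(about jy) -0.15 lean tool [0.] R in jig [[-1.0, 0.004, 0.003], [0.004, 1.0, 0.002], [-0.003, 0.002, -1.0]] F [ 1.1 -0.8 -0.4] T [-0.04 -0.06 -0.03] gap 0.036 q [ 0.19  0.25 -0.2   1.11  0.    0.39]
```

View pics/s11.png

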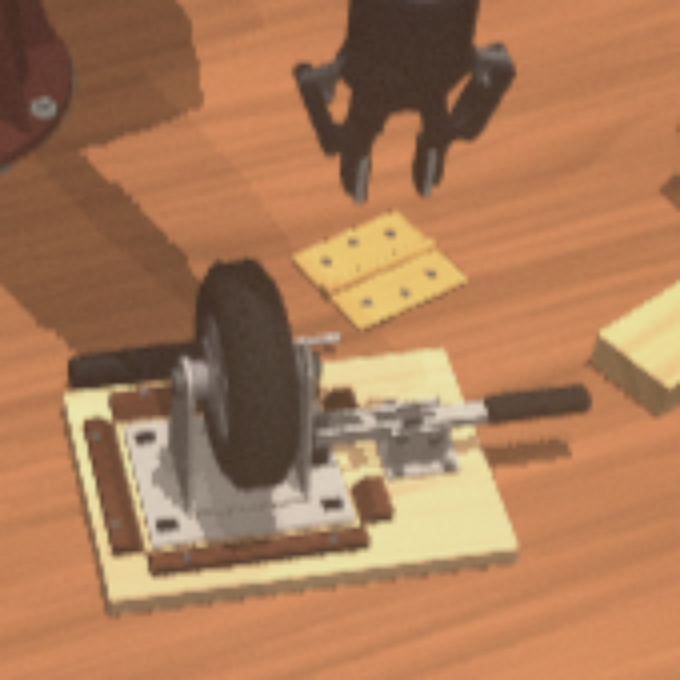

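View pics/w11.png

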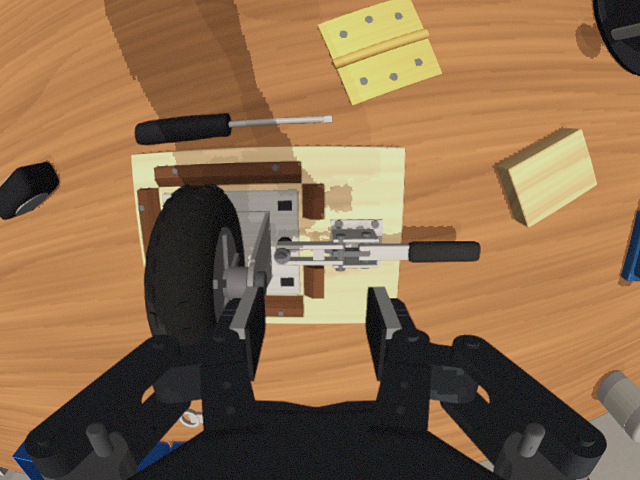

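Call:
{"op": "step_arm", "data": {
  "series": [
    [1, 2.8, -4.7, 0, 0, 0, 0],
    [1, 2.8, -4.7, 0, 0, 0, 0],
    [1, 0, 0, 0, 0, -9, 0],
    [1, 0, 0, 0, 0, -9, 0],
    [1, 0, 0, 0, 0, -9, 0]
  ]
}}

```text
time: 15.42
tcp_pos: [0.3998, 0.0792, 0.2311]
eef_rot: [[-0.867, 0.205, 0.453], [0.182, 0.979, -0.095], [-0.463, -0.0, -0.886]]
force: [-0.7, 0.5, -0.5]
finger_gap: 0.0855
```

Call:
{"op": "step_arm", "data": {
  "series": [
    [1, 0, 0, 0, 0, -9, 0],
    [1, 0, 0, 0, 0, -9, 0],
    [1, 0, 0, 0, 0, 0, 0],
    [1, 0, 0, 0, 0, 0, 0],
    [1, 0, 0, 0, 0, 0, 0]
  ]
}}

```text
time: 16.05
tcp_pos: [0.3993, 0.08, 0.232]
eef_rot: [[-0.68, 0.204, 0.704], [0.143, 0.979, -0.145], [-0.719, 0.002, -0.695]]
force: [-0.2, 0.9, -1.0]
finger_gap: 0.0856
```

```bash
cat >> h.py <<'E'
def wh(yc=0.0015,xc=0.0):
    o=manip.get_obs();t=np.array(o['tcp_pos']);R=np.array(o['eef_rot']);J=np.array([[*jx,0],[*jy,0],[0,0,1]])
    p=J@np.array([t[0]-O[0],t[1]-O[1],t[2]-.118]);Rj=J@R
    p-= [xc,yc,0]
    th=np.degrees(np.arctan2(-Rj[0,2],-Rj[2,2])); ph=np.degrees(np.arctan2(p[0],p[2])); r=np.hypot(p[0],p[2])*1e3
    e=Rj.T@(-p) # axle in tool frame
    print("p mm",(p*1e3).round(1),"tool tilt",th.round(1),"pos angle",ph.round(1),"r",r.round(1),"axle in tool mm",(e*1e3).round(1),"jy in tool",(Rj.T@[0,1,0]).round(3),"F",np.round(o['force'],1),"gap",round(float(o['finger_gap']),4),"q",np.round(o['joint_pos'],2),"t",round(float(o['time']),2))
E
python3 -c "
from h import *
wh()"
```

```text
p mm [-94.   -6.6 114. ] tool tilt -46.0 pos angle -39.5 r 147.7 axle in tool mm [ 16.7   7.6 146.7] jy in tool [ 0.011  1.    -0.008] F [-0.2  0.9 -1. ] gap 0.0856 q [ 0.29 -0.41 -1.16  0.08 -0.35  0.36] t 16.05
```

Call:
{"op": "step_arm", "data": {
  "series": [
    [1, 1.7, 0.8, 1.5, 0.3, 0, 0.6],
    [1, 0, 0, 3, 0, 0, 0],
    [1, 0, 0, 2, 0, 0, 0],
    [1, 0, 0, 0, 0, 0, 0],
    [1, 0, 0, 0, 0, 0, 0]
  ]
}}

```text
time: 16.68
tcp_pos: [0.4454, 0.0814, 0.1791]
eef_rot: [[-0.675, 0.219, 0.704], [0.16, 0.976, -0.151], [-0.72, 0.011, -0.694]]
force: [-0.4, -0.2, 0.2]
finger_gap: 0.0855
```

```bash
python3 - <<'E'
from h import *
wh()
p,d=optics.read_camera("wrist");cv2.imwrite("pics/w12.png",p)
E
```

```text
p mm [-49.    3.6  61.1] tool tilt -46.1 pos angle -38.7 r 78.4 axle in tool mm [ 9.9 -2.8 77.8] jy in tool [ 0.028  1.    -0.013] F [-0.4 -0.2  0.2] gap 0.0855 q [ 0.25 -0.15 -1.22 -0.25 -0.32  0.35] t 16.68
```

View pics/w12.png

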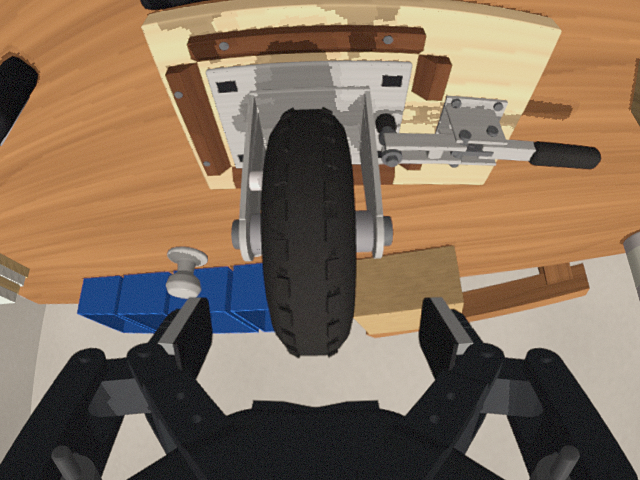

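Call:
{"op": "step_arm", "data": {
  "series": [
    [1, 1.0, -0.3, 0.5, -0.7, 0, -1.6],
    [1, 0, 0, 1.5, 0, 0, 0],
    [1, 0, 0, 1.2, 0, 0, 0],
    [1, 0, 0, 0, 0, 0, 0],
    [1, 0, 0, 0, 0, 0, 0]
  ]
}}

```text
time: 17.35
tcp_pos: [0.4625, 0.077, 0.1543]
eef_rot: [[-0.676, 0.189, 0.712], [0.132, 0.982, -0.136], [-0.725, 0.002, -0.689]]
force: [-0.4, -0.3, -0.7]
finger_gap: 0.0856
```

```bash
python3 -c "
from h import *
wh()"
```

```text
p mm [-31.3   2.6  36.3] tool tilt -46.5 pos angle -40.8 r 48.0 axle in tool mm [ 4.7 -2.7 47.7] jy in tool [0.001 1.    0.003] F [-0.4 -0.3 -0.7] gap 0.0856 q [ 0.2  -0.03 -1.27 -0.44 -0.28  0.28] t 17.35
```

Call:
{"op": "step_arm", "data": {
  "series": [
    [1, 0, -0.3, 0.2, 0, 6, 0],
    [1, 0, 0, 0.2, 0, 0, 0],
    [0, 0, 0, 0, 0, 0, 0],
    [0, 0, 0, 0, 0, 0, 0],
    [0, 0, 0, 0, 0, 0, 0]
  ],
  "force": 30
}}

```text
time: 17.98
tcp_pos: [0.4637, 0.0745, 0.1527]
eef_rot: [[-0.744, 0.187, 0.642], [0.144, 0.982, -0.12], [-0.653, 0.004, -0.758]]
force: [-0.7, -0.1, 2.9]
finger_gap: 0.0442
```

```bash
python3 -c "
from h import *
wh()"
```

```text
p mm [-29.7   0.3  34.7] tool tilt -40.7 pos angle -40.5 r 45.7 axle in tool mm [ 0.2 -0.6 45.7] jy in tool [-0.     1.     0.005] F [-0.7 -0.1  2.9] gap 0.0442 q [ 0.15 -0.07 -1.16 -0.21 -0.22  0.27] t 17.98
```

Call:
{"op": "step_arm", "data": {
  "series": [
    [0, 0, 0, 0, 0, 0, 0],
    [0, -0.4, 0, 0, 0, 5, 0],
    [0, -0.6, 0, 0.1, 0, 8, 0],
    [0, -0.6, 0, 0.1, 0, 8, 0],
    [0, -0.6, 0, 0.1, 0, 8, 0]
  ]
}}

```text
time: 18.6
tcp_pos: [0.4798, 0.0712, 0.1613]
eef_rot: [[-0.964, 0.186, 0.188], [0.183, 0.983, -0.033], [-0.191, 0.002, -0.982]]
force: [3.0, 0.4, -10.9]
finger_gap: 0.0446
```

```bash
python3 -c "
from h import *
wh()"
```

```text
p mm [-13.2   0.2  43.3] tool tilt -11.0 pos angle -17.0 r 45.3 axle in tool mm [-4.7 -0.4 45. ] jy in tool [-0.005  1.     0.003] F [  3.    0.4 -10.9] gap 0.0446 q [ 0.02  0.13 -0.58  0.67 -0.04  0.21] t 18.6
```

Call:
{"op": "step_arm", "data": {
  "series": [
    [0, -0.9, 0, 0.1, 0, 6, 0],
    [0, -0.8, 0, 0.1, 0, 8, 0],
    [0, -0.8, 0, 0.1, 0, 8, 0],
    [0, -0.8, 0, 0.1, 0, 8, 0],
    [0, -0.6, 0, 0.1, 0, 8, 0]
  ]
}}

```text
time: 19.23
tcp_pos: [0.5144, 0.0646, 0.1568]
eef_rot: [[-0.864, 0.186, -0.468], [0.163, 0.982, 0.091], [0.477, 0.002, -0.879]]
force: [1.8, -1.0, 7.8]
finger_gap: 0.0441
```

```bash
python3 -c "
from h import *
wh()"
```

```text
p mm [21.9  0.3 38.8] tool tilt 28.5 pos angle 29.5 r 44.6 axle in tool mm [ 0.8 -0.3 44.6] jy in tool [-0.005  1.    -0.   ] F [ 1.8 -1.   7.8] gap 0.0441 q [-0.06  0.75  0.28  1.59  0.06  0.11] t 19.23
```

Call:
{"op": "step_arm", "data": {
  "series": [
    [0, -0.5, 0, 0, 0, 6, 0],
    [0, 0, 0, 0, 0, 0, 0],
    [1, 0, 0, 0, 0, 0, 0],
    [1, 0, 0, 0, 0, 0, 0],
    [1, 0, 0, 0, 0, 0, 0]
  ]
}}

```text
time: 19.85
tcp_pos: [0.5187, 0.0636, 0.1495]
eef_rot: [[-0.804, 0.187, -0.565], [0.152, 0.982, 0.109], [0.575, 0.001, -0.818]]
force: [-0.2, 0.4, 0.0]
finger_gap: 0.0855
```

Call:
{"op": "step_arm", "data": {
  "series": [
    [1, 0, 0, -3, 0, 0, 0],
    [1, 0, 0, -4, 0, 0, 0],
    [1, 1, 0, -2, 0, -8, 0],
    [1, 2, 0, 0, 0, -8, 0],
    [1, 2, 0, 0, 0, -8, 0]
  ]
}}

```text
time: 20.48
tcp_pos: [0.5308, 0.0613, 0.2379]
eef_rot: [[-0.964, 0.188, -0.188], [0.185, 0.982, 0.036], [0.191, 0.0, -0.982]]
force: [0.9, 0.8, 0.9]
finger_gap: 0.0855
```

```bash
python3 - <<'E'
from h import *
wh()
import pickle
p,d=optics.read_camera("scene");cv2.imwrite("pics/s13.png",cv2.resize(p[130:300,300:470],None,fx=4,fy=4))
c=optics.calibration("wrist");p,d=optics.read_camera("wrist");cv2.imwrite("pics/w13.png",p);pickle.dump(c,open("pics/w13.pkl","wb"))
E
```

```text
p mm [ 38.7   0.2 119.9] tool tilt 11.0 pos angle 17.9 r 126.0 axle in tool mm [ 1.510e+01 -1.000e-01  1.251e+02] jy in tool [-0.003  1.    -0.   ] F [0.9 0.8 0.9] gap 0.0855 q [-0.04  0.47  0.11  1.4   0.03  0.15] t 20.48
```

View pics/w13.png

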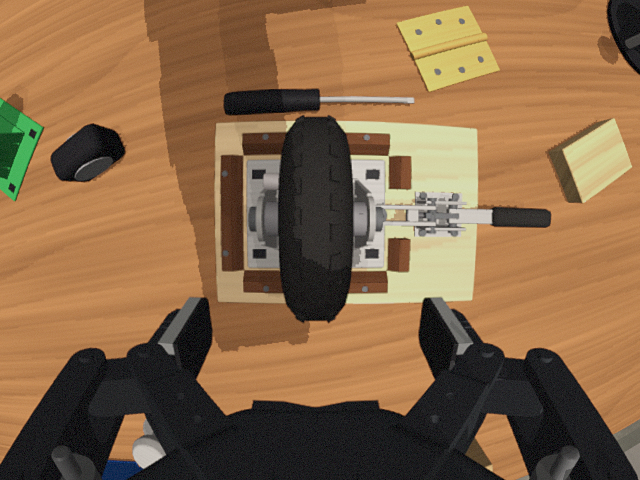

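View pics/s13.png

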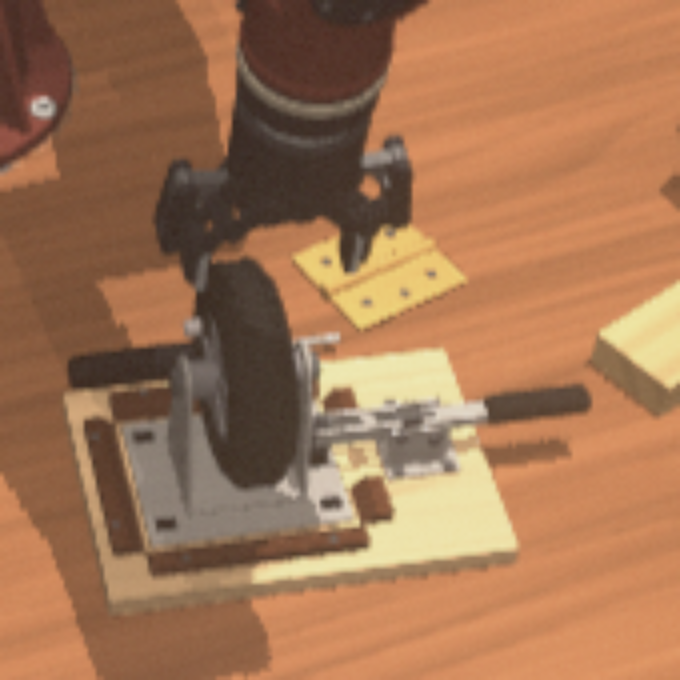

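```bash
python3 - <<'E'
import cv2,numpy as np
p=cv2.imread("pics/w13.png");a=cv2.resize(p[140:250,230:320],None,fx=5,fy=5,interpolation=cv2.INTER_CUBIC)
cv2.imwrite("pics/w13z.png",a)
p=cv2.imread("pics/s13.png");cv2.imwrite("pics/s13z.png",cv2.resize(p[230:470,120:300],None,fx=2.5,fy=2.5,interpolation=cv2.INTER_CUBIC))
E
```

```text
(no output)
```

View pics/w13z.png

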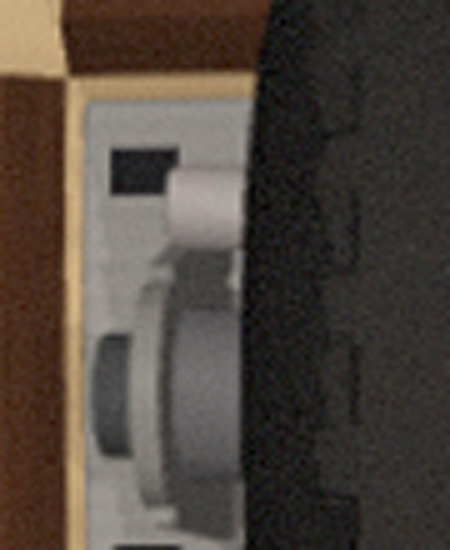

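View pics/s13z.png

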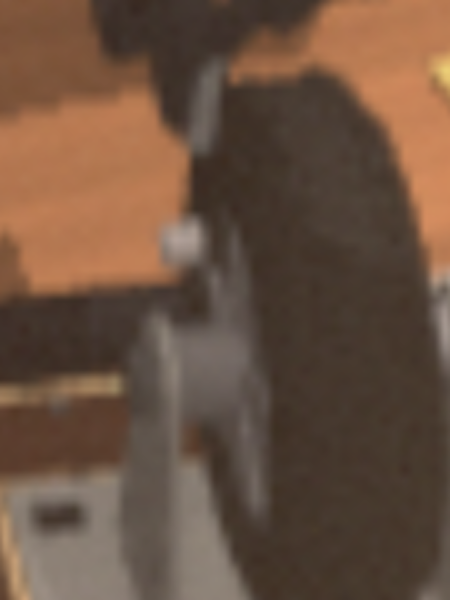

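```bash
cat >> h.py <<'E'
def srayf(u,v):
    s=optics.calibration("scene");R=np.array(s['R']);d=R.T@np.array([(u-s['cx'])/s['fx'],(v-s['cy'])/s['fy'],1]);return -R.T@np.array(s['t']),d
def valve(C,d,yv=-.034):
    t=(yv-(C[:2]-O)@jy)/(d[:2]@jy);q=C+t*d;x=(q[:2]-O)@jx;z=q[2]-.118;print("plane: x,z",(x*1e3).round(1),(z*1e3).round(1),"ang",np.degrees(np.arctan2(x,z)).round(1),"r",(np.hypot(x,z)*1e3).round(1))
    Cx=(C[:2]-O)@jx;dx=d[:2]@jx;A=dx*dx+d[2]**2;B=2*(Cx*dx+(C[2]-.118)*d[2]);K=Cx**2+(C[2]-.118)**2-.034**2
    for s in np.roots([A,B,K]):
        if np.isreal(s):
            s=s.real;q=C+s*d;print("  cyl: ang",np.degrees(np.arctan2((q[:2]-O)@jx,q[2]-.118)).round(1),"y",((q[:2]-O)@jy*1e3).round(1))
E
python3 - <<'E'
from h import *
import pickle
c=pickle.load(open("pics/w13.pkl","rb"))
valve(*wray(263.6,181.6,c)); valve(*srayf(347.8,211.5))
# hub/nut check in wrist: nut end centre zoom (95,395) -> z=.118,y=-46
q=wz(249,219,c,.118);print("nut",((q[:2]-O)@jx).round(4),((q[:2]-O)@jy).round(4))
q=wz(383,216,c,.118);print("nut",((q[:2]-O)@jx).round(4),((q[:2]-O)@jy).round(4))
E
```

```text
plane: x,z -27.3 24.8 ang -47.7 r 36.9
  cyl: ang -120.4 y -39.9
  cyl: ang -54.0 y -34.7
plane: x,z -1.1 49.0 ang -1.3 r 49.0
nut -0.0007 -0.0485
nut -0.0034 0.0514
```

```bash
python3 - <<'E'
from h import *
import pickle
c=pickle.load(open("pics/w13.pkl","rb"))
def tri(a,b):
    (C1,d1),(C2,d2)=a,b;d2=d2/np.linalg.norm(d2);t=np.linalg.lstsq(np.array([d1,-d2]).T,C2-C1,rcond=None)[0];p=C1+t[0]*d1;r=C2+t[1]*d2;m=(p+r)/2
    x,y,z=(m[:2]-O)@jx,(m[:2]-O)@jy,m[2]-.118;print(np.round([x*1e3,y*1e3,z*1e3],1),"ang",np.degrees(np.arctan2(x,z)).round(1),"r",(np.hypot(x,z)*1e3).round(1),"miss mm",(1e3*np.linalg.norm(p-r)).round(1))
tri(wray(263.6,181.6,c),srayf(347.8,211.5))
E
```

```text
[-26.1 -31.   24.9] ang -46.3 r 36.1 miss mm 6.3
```

Call:
{"op": "step_arm", "data": {
  "series": [
    [1, 2.4, 0, 0, 0, -9, 0],
    [1, 2.4, 0, 0, 0, -9, 0],
    [1, 2.2, 0, 0, 0, -8, 0],
    [1, 0, 0, 0, 0, 0, 0],
    [1, 0, 0, 0, 0, 0, 0]
  ]
}}

```text
time: 21.2
tcp_pos: [0.4543, 0.0756, 0.2386]
eef_rot: [[-0.951, 0.186, 0.247], [0.179, 0.983, -0.048], [-0.252, -0.001, -0.968]]
force: [1.0, 0.5, -0.3]
finger_gap: 0.0854
```

```bash
python3 -c "
from h import *
wh()"
```

```text
p mm [-39.1  -0.3 120.6] tool tilt -14.6 pos angle -18.0 r 126.8 axle in tool mm [ -7.5   0.3 126.6] jy in tool [-0.005  1.     0.   ] F [ 1.   0.5 -0.3] gap 0.0854 q [ 0.05 -0.03 -0.55  0.8  -0.06  0.23] t 21.2
```

Call:
{"op": "step_arm", "data": {
  "series": [
    [1, -0.7, 0, 2, 0, 0, 0],
    [1, 0, 0, 3, 0, 0, 0],
    [1, 0, 0, 2, 0, 0, 0],
    [1, 0, 0, 0, 0, 0, 0],
    [1, 0, 0, 0, 0, 0, 0]
  ]
}}

```text
time: 21.82
tcp_pos: [0.489, 0.0701, 0.1749]
eef_rot: [[-0.95, 0.187, 0.249], [0.181, 0.982, -0.048], [-0.254, 0.0, -0.967]]
force: [-0.8, 0.2, -0.1]
finger_gap: 0.0853
```

```bash
python3 -c "
from h import *
wh()"
```

```text
p mm [-4.   0.9 56.9] tool tilt -14.7 pos angle -4.1 r 57.1 axle in tool mm [10.5 -0.9 56.1] jy in tool [-0.003  1.     0.001] F [-0.8  0.2 -0.1] gap 0.0853 q [ 0.03  0.09 -0.6   0.62 -0.06  0.21] t 21.82
```

Call:
{"op": "step_arm", "data": {
  "series": [
    [1, 1.0, -0.1, 0.9, 0, 0, 0],
    [1, 0, 0, 0, 0, 0, 0],
    [0, 0, 0, 0, 0, 0, 0],
    [0, 0, 0, 0, 0, 0, 0],
    [0, 0, 0, 0, 0, 0, 0]
  ]
}}

```text
time: 22.45
tcp_pos: [0.4822, 0.0705, 0.1652]
eef_rot: [[-0.949, 0.187, 0.252], [0.181, 0.982, -0.048], [-0.256, 0.0, -0.967]]
force: [-0.1, -2.3, -0.3]
finger_gap: 0.0442
```

```bash
python3 -c "
from h import *
wh()"
```

```text
p mm [-10.7  -0.   47.2] tool tilt -14.9 pos angle -12.8 r 48.4 axle in tool mm [ 1.7 -0.  48.4] jy in tool [-0.003  1.     0.001] F [-0.1 -2.3 -0.3] gap 0.0442 q [ 0.03  0.09 -0.64  0.59 -0.06  0.21] t 22.45
```

Call:
{"op": "step_arm", "data": {
  "series": [
    [0, 0, 0, 0, 0, 0, 0],
    [0, -0.5, 0, 0, 0, 5, 0],
    [0, -0.8, 0, 0.1, 0, 8, 0],
    [0, -0.8, 0, 0.1, 0, 8, 0],
    [0, -0.8, 0, 0.1, 0, 8, 0]
  ]
}}

```text
time: 23.08
tcp_pos: [0.5063, 0.0658, 0.164]
eef_rot: [[-0.948, 0.186, -0.257], [0.179, 0.983, 0.049], [0.262, 0.0, -0.965]]
force: [-3.4, 1.4, -3.8]
finger_gap: 0.0437
```

```bash
python3 -c "
from h import *
wh()"
```

```text
p mm [13.7 -0.  46. ] tool tilt 15.2 pos angle 16.6 r 48.0 axle in tool mm [ 1.2  0.1 48. ] jy in tool [-0.005  1.    -0.001] F [-3.4  1.4 -3.8] gap 0.0437 q [-0.04  0.53 -0.01  1.29  0.04  0.14] t 23.07
```

Call:
{"op": "step_arm", "data": {
  "series": [
    [0, -0.7, 0, 0.1, 0, 8, 0],
    [0, -0.7, 0, 0.1, 0, 8, 0],
    [0, -0.2, 0, 0, 0, 2, 0],
    [0, 0, 0, 0, 0, 0, 0],
    [1, 0, 0, 0, 0, 0, 0]
  ]
}}

```text
time: 23.7
tcp_pos: [0.5211, 0.0629, 0.1537]
eef_rot: [[-0.812, 0.188, -0.552], [0.155, 0.982, 0.106], [0.562, 0.001, -0.827]]
force: [-0.1, -0.0, -0.1]
finger_gap: 0.061
```

```bash
python3 -c "
from h import *
wh()"
```

```text
p mm [28.9 -0.1 35.7] tool tilt 34.2 pos angle 38.9 r 45.9 axle in tool mm [ 3.8  0.2 45.8] jy in tool [-0.003  1.    -0.001] F [-0.1 -0.  -0.1] gap 0.061 q [-0.06  0.87  0.43  1.73  0.07  0.1 ] t 23.7
```

Call:
{"op": "step_arm", "data": {
  "series": [
    [1, 0, 0, 0, 0, 0, 0],
    [1, 0, 0, 0, 0, 0, 0],
    [1, 0, 0, -4, 0, 0, 0],
    [1, 0, 0, -5, 0, 0, 0],
    [1, 1.5, 0, 0, 0, -9, 0]
  ]
}}

```text
time: 24.32
tcp_pos: [0.5715, 0.0538, 0.2256]
eef_rot: [[-0.88, 0.189, -0.435], [0.168, 0.982, 0.086], [0.443, 0.002, -0.896]]
force: [-1.3, -0.2, 0.5]
finger_gap: 0.0854
```

Call:
{"op": "step_arm", "data": {
  "series": [
    [1, 2, 0, 0, 0, -9, 0],
    [1, 2, 0, 0, 0, -9, 0],
    [1, 2.5, 0, 0, 0, -6, 0],
    [1, 2.5, 0, 0, 0, 0, 0],
    [1, 0, 0, 0, 0, 0, 0]
  ]
}}

```text
time: 24.95
tcp_pos: [0.4865, 0.0707, 0.2459]
eef_rot: [[-0.982, 0.188, -0.029], [0.188, 0.982, 0.01], [0.03, 0.004, -1.0]]
force: [0.1, 0.7, -0.2]
finger_gap: 0.0853
```

```bash
python3 - <<'E'
from h import *
wh()
import pickle
p,d=optics.read_camera("scene");cv2.imwrite("pics/s14.png",p)
c=optics.calibration("wrist");p,d=optics.read_camera("wrist");cv2.imwrite("pics/w14.png",p);pickle.dump(c,open("pics/w14.pkl","wb"))
p,d=optics.read_camera("top");cv2.imwrite("pics/t14.png",p)
E
```

```text
p mm [ -6.6   1.  127.9] tool tilt 1.7 pos angle -3.0 r 128.1 axle in tool mm [-10.5  -1.6 127.7] jy in tool [-0.003  1.     0.004] F [ 0.1  0.7 -0.2] gap 0.0853 q [-0.01  0.24 -0.18  1.18  0.01  0.18] t 24.95
```

View pics/w14.png

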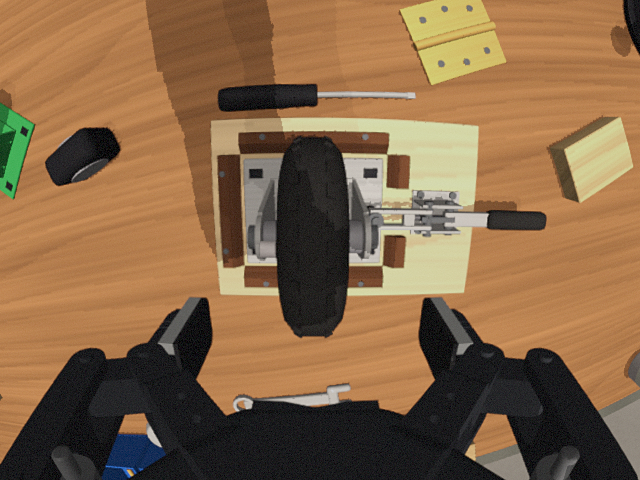

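View pics/s14.png

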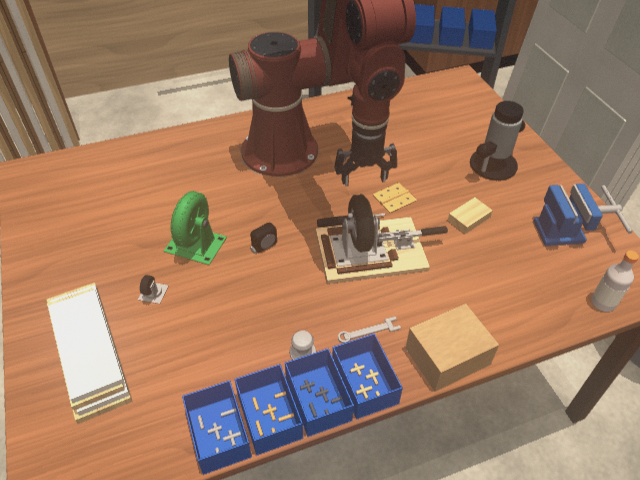

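```bash
python3 - <<'E'
import cv2,numpy as np
a=cv2.resize(cv2.imread("pics/w14.png")[170:290,225:315],None,fx=5,fy=5,interpolation=cv2.INTER_CUBIC)
b=cv2.resize(cv2.imread("pics/s14.png")[185:275,315:390],None,fx=600/90,fy=600/90,interpolation=cv2.INTER_CUBIC)[:, :340]
cv2.imwrite("pics/z14.png",np.hstack([a[:600],b]))
E
```

```text
(no output)
```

View pics/z14.png

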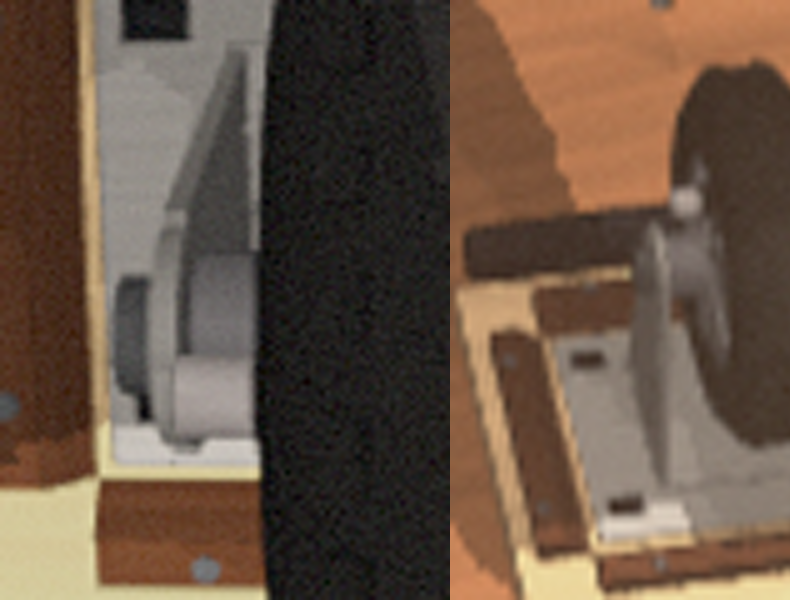

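```bash
cat >> h.py <<'E'
def tri(a,b):
    (C1,d1),(C2,d2)=a,b;d2=d2/np.linalg.norm(d2);t=np.linalg.lstsq(np.array([d1,-d2]).T,C2-C1,rcond=None)[0];p=C1+t[0]*d1;r=C2+t[1]*d2;m=(p+r)/2
    x,y,z=(m[:2]-O)@jx,(m[:2]-O)@jy,m[2]-.118;print(np.round([x*1e3,y*1e3,z*1e3],1),"ang",np.degrees(np.arctan2(x,z)).round(1),"r",(np.hypot(x,z)*1e3).round(1),"miss mm",(1e3*np.linalg.norm(p-r)).round(1))
E
python3 - <<'E'
from h import *
import pickle
c=pickle.load(open("pics/w14.pkl","rb"))
valve(*wray(259.8,248.6,c));tri(wray(259.8,248.6,c),srayf(350.2,215.7))
for u,v in [(249,237),(379,233)]:
    q=wz(u,v,c,.118);print("nut",((q[:2]-O)@jx*1e3).round(1),((q[:2]-O)@jy*1e3).round(1))
# top view nuts/ hub vs valve
E
```

```text
plane: x,z -3.9 38.9 ang -5.8 r 39.1
  cyl: ang 150.2 y -44.4
  cyl: ang -4.1 y -34.8
[ -1.3 -31.   33.8] ang -2.2 r 33.8 miss mm 7.9
nut -1.3 -48.0
nut -4.7 51.4
```

Call:
{"op": "step_arm", "data": {
  "series": [
    [1, -3.5, -1, -1, 0, -1.7, 0],
    [1, -4, -1, 0, 0, 0, 0],
    [1, -0.5, 0, 0, 0, 0, 0],
    [1, 0, 0, 0, 0, 0, 0],
    [1, 0, 0, 0, 0, 0, 0]
  ]
}}

```text
time: 25.72
tcp_pos: [0.5684, 0.0338, 0.2512]
eef_rot: [[-0.982, 0.19, -0.003], [0.19, 0.982, 0.004], [0.004, 0.004, -1.0]]
force: [-0.7, 0.5, 0.0]
finger_gap: 0.0854
```

```bash
python3 - <<'E'
from h import *
wh()
import pickle
c=optics.calibration("wrist");p,d=optics.read_camera("wrist");cv2.imwrite("pics/w15.png",p);pickle.dump(c,open("pics/w15.pkl","wb"))
R=np.array(c['R']);C=-R.T@c['t'];print("cam jig",((C[:2]-O)@jx).round(3),((C[:2]-O)@jy).round(3),C[2])
cv2.imwrite("pics/w15z.png",cv2.resize(p[200:380,225:425],None,fx=3.3,fy=3.3,interpolation=cv2.INTER_CUBIC))
E
```

```text
p mm [ 80.8 -19.6 133.2] tool tilt 0.2 pos angle 31.2 r 155.8 axle in tool mm [ 80.3  19.2 133.6] jy in tool [-0.001  1.     0.004] F [-0.7  0.5  0. ] gap 0.0854 q [-0.07  0.37  0.01  1.22  0.    0.12] t 25.73
cam jig 0.008 -0.019 0.3933701502881519
```

View pics/w15.png

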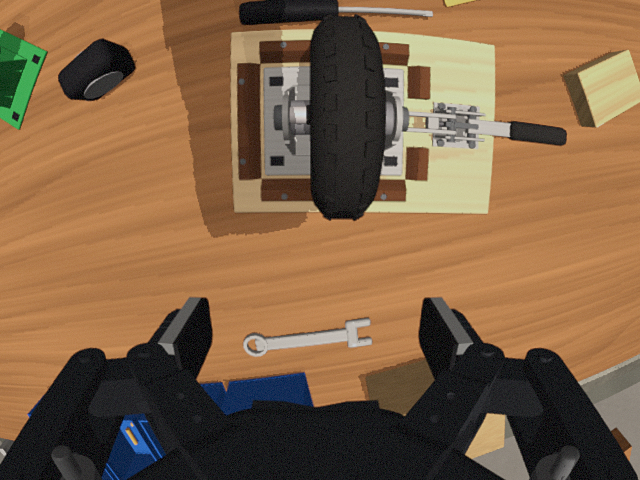

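View pics/w15z.png

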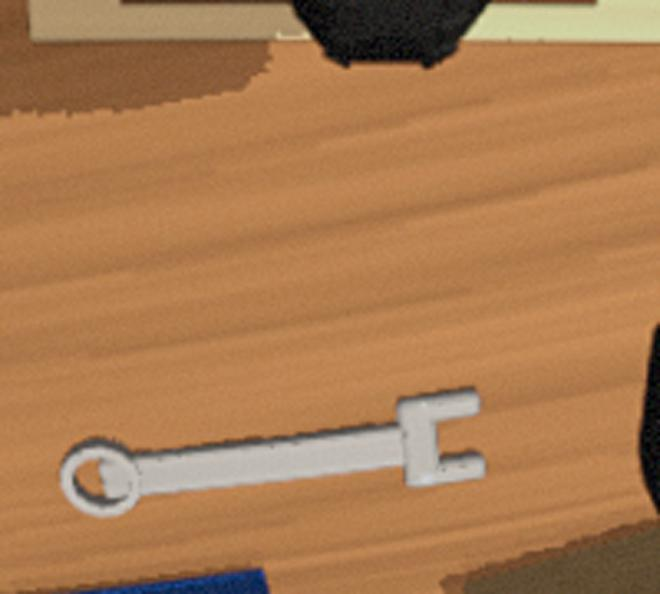

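```bash
python3 - <<'E'
import cv2
p=cv2.imread("pics/w15.png");cv2.imwrite("pics/w15z.png",cv2.resize(p[60:180,255:425],None,fx=4.7,fy=4.7,interpolation=cv2.INTER_CUBIC))
E
```

```text
(no output)
```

View pics/w15z.png

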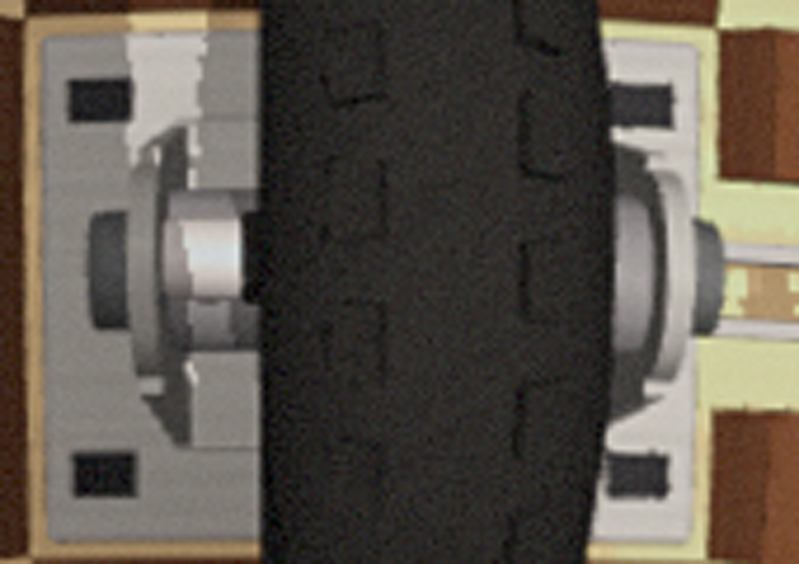

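```bash
python3 - <<'E'
from h import *
import pickle
c=pickle.load(open("pics/w15.pkl","rb"))
def at(n,zx,zy,z):
    q=wz(255+zx/4.7,60+zy/4.7,c,z);r=np.array([(q[:2]-O)@jx,(q[:2]-O)@jy])*1e3;print(n,r.round(1));return r
v=at("valve",166,259,.152);a=at("nutL",90,270,.118);b=at("nutR",722,278,.118);at("collar",215,270,.118)
h=[at("hole",*q,.023) for q in [(101,101),(105,475),(642,105),(638,475)]];print("plate ctr",np.mean(h,0))
at("plate corner",42,35,.023),at("plate corner",698,40,.023),at("c",48,540,.023),at("c",693,545,.023)
f=(v[1]-a[1])/(b[1]-a[1]);ax=a[0]+f*(b[0]-a[0]);print("axle x there",ax,"valve rel",v[0]-ax,"deg",np.degrees(np.arcsin((v[0]-ax)/34)))
E
```

```text
valve [ -1.6 -34.2]
nutL [ -1.4 -48.2]
nutR [-1.8 51.4]
collar [ -1.1 -28.7]
hole [-40.7 -55.8]
hole [ 39.2 -55.5]
hole [-41.7  57.7]
hole [38.3 58.3]
plate ctr [-1.21384989  1.14939639]
plate corner [-55.5 -68.3]
plate corner [-56.8  69.9]
c [ 53. -68.]
c [53.2 71.1]
axle x there -1.437345950732331 valve rel -0.16366416801379402 deg -0.2758030087914872
```

```bash
python3 - <<'E'
from h import *
s0=cv2.imread("pics/scene0.png").astype(int);p,_=optics.read_camera("scene");d=np.abs(p.astype(int)-s0).max(2)
for n,(u0,v0,u1,v1) in dict(hinge=(370,180,420,214),tape=(245,218,280,254),screwdriver=(314,212,345,226),wrench=(335,315,402,343),offcut=(445,195,495,233),knob=(286,328,318,360),small=(135,272,170,305)).items(): print(n,"changed px frac",(d[v0:v1,u0:u1]>40).mean().round(3))
o=manip.get_obs();print(o['force'],o['qd'])
cv2.imwrite("pics/sF.png",p)
E
```

```text
hinge changed px frac 0.239
tape changed px frac 0.0
screwdriver changed px frac 0.283
wrench changed px frac 0.0
offcut changed px frac 0.008
knob changed px frac 0.0
small changed px frac 0.0
[ 0.28498843  0.32595245 -0.99598346] [ 0.00036977 -0.00767243  0.00079062  0.00101727 -0.00012881 -0.00310249]
```

View pics/sF.png

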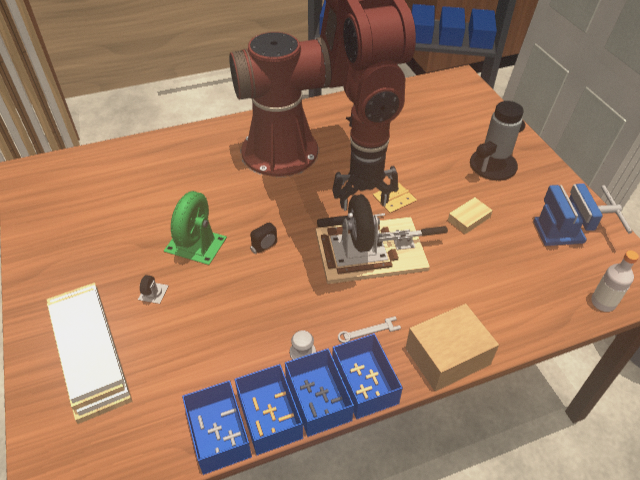

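The picture shows the caster in the jig at about (360,235) and the clamp handle level at about (430,231). The gripper is open and clear. The changes over the hinge and screwdriver are only the gripper and wheel covering them and their shadows.

```bash
python3 -c "
from cell import job
print(job.job_done())"
```

```text
the job is handed in; nothing more can be done
None
```

The caster is ready for pumping, and I handed the job in at about 26 s of the 70 s allowed. I lifted it by the tyre and set it in the jig pocket with the valve away from the clamp. I then pushed the clamp handle down until it locked and turned the wheel in two pinched strokes until the valve was at the top.

- **Plate:** In the last wrist view it lies flat in the pocket, about 1 mm off centre in each direction.
- **Clamp:** The handle stayed level after I let go, with the arm down on the plate. Pressing it home peaked at a reading of about 79 N at the wrist, through the fingertips. That is under the 120 N limit, but more than was needed.
- **Valve:** Seen from almost straight above, it is within about 1° of the top. Earlier oblique views gave -2° to -6°, and their rays missed each other by 6–8 mm, so I trusted the overhead view.
- **Other things on the bench:** The tape measure, wrench, knob and small caster match the first picture, and so does the offcut to within 1% of its pixels. The hinge and screwdriver areas showed differences because the gripper and wheel, or their shadows, partly cover them. By eye both are where they were.
- **Robot:** The gripper is open and touching nothing.

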